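# Tighten the towel rail clamp with the hex key and clip the key away

### The arm

A 6-joint arm with a two-finger parallel gripper is mounted at the origin on the work surface. World frame = base frame: x ahead of the robot, y to its left, z up, the work surface at z = 0. Lengths are in m, angles in rad, forces in N, time in s.
With the tool pointing down it reaches from about 0.375 to 0.9 m from the base axis. Payload 3.1 kg.
Tool frame: the origin (TCP) lies at the very end of the fingers, on their centre line; the grasp point (between the pads) lies 19 mm behind it; z points along the fingers, y is the line along which they close (so a half turn about z gives the same grasp; the last joint's range is limited). The gripper opens to 87 mm and grips with 3 to 60 N. Pads are 19 mm wide; open, the fingers measure 117 mm over their backs; the gripper's body (75 mm by 190 mm) begins 51 mm behind the grasp point.
Start: joints at [1.167, 0.527, 1.433, -0, 1.181, -0.178], TCP at [0.139, 0.609, 0.183] pointing down, gripper open.
Joint ranges: [-3.08, 3.08], [-0.75, 2.2], [0.22, 2.44], [-1.43, 4.57], [0, 2.65], [-2.85, 2.85]. Speed limits (rad/s): [2.79, 2.79, 3.14, 3.14, 3.14, 3.14].

### API

Orientations are given as a unit quaternion [w, x, y, z].
In Python, from workcell import bot, snapshot gives the robot as it stands.
- The arm moves only by the tool servo_tool, never from a script. Its argument "rows" is a list of rows, each an object of numbers: "x", "y", "z": the shift along the tool's x, y, z in cm; "ax", "ay", "az": the turn, a rotation vector about the tool's x, y, z in rad. A call has 1 to 8 rows; each row shifts and turns the commanded pose from where the row before left it, along the tool's axes as they then stand; what a row does not reach is not made up. A row lasts 1/8 s, in which the tool goes at most 62.5 mm and 10.7 degrees, less where a joint would pass 70% of its speed; a pose out of reach is approached as far as the arm can. A call is refused whole if a number of a shift passes 6.25 or a number of a turn 0.188, either way. A call with a gripper value outside its range is refused whole. "claw" is the closure, from 0 (fully open) to 1 (shut), set as the call begins (left out, the last holds). The fingers move at their own pace and stop on an object; the grip force is fixed at half the most. Time passes only in rows, so rows that do not move let the fingers close. It gives the time, the measured TCP pose, the force, the opening and the grip force at its end, in the units of the state.
- bot.observe(): the state, without advancing time (a new reading comes with each control period).
- snapshot(name): name is "scene" or "top" or "wrist"; returns a dict with "pixels" (400x640x3 uint8, blue, green, red), "range_z" (400x640 float32, m along the optical axis (not along the pixel's ray), 0 where there is no reading), "K" (3x3 intrinsics, pixels), "distortion" ([k1, k2, p1, p2, k3] as OpenCV has them; the pictures are not rectified), "xyz" and "orientation" of the camera in the world. Camera axes: x right, y up, looking along -z (the intrinsics and any distortion apply to the point x, -y, -z); pixel columns grow to the right and rows downward; lengths in m; the calibration is good to about 2 mm. A picture is of the moment at which its call begins.
- bot.hand_in(): hands the job in; it is judged then, once.
The state is a dict: "time_s": time; "joints": joint angles; "joint_vel": joint speeds; "effort": joint torques, N m; "eef_pos": TCP position; "tcp_rot": TCP orientation; "contact_force": force on the tool from outside, world axes, zero at the start; "wrist_torque": the same for the moment, N m; "opening": finger opening in m; "finger_force": force on a finger pad.
Only numpy, scipy, OpenCV 4.12 (cv2) and the standard library are available. Lean on these libraries where they do the work, as an engineer would, in place of code of your own. Each camera call takes 0.05 s, during which the arm holds its last target. There are 200 camera calls.

### The job

Take the hex key out of its spring clip, find the recessed hex socket in the top of the towel-rail bracket with it, and turn the screw clockwise until it stops, fully tight. Then push the key, upright, back between the rollers of its clip so that it is snapped in and stands fully home, and let go; leave the bottle, tumbler and jar alone.

Things in the scene. Friction and masses are not known exactly. Their poses are not given: they have to be found in the camera images.
- rail: Fixed bare-metal hand-towel rail on the counter: near bracket 56 x 56 mm, 52 mm high, on a 72 x 72 x 6 mm foot plate; an 18 mm rail, axis 26 mm up, runs along its +x to a plain second bracket (no hole) 300 mm away. Origin: centre of the near bracket's underside. z up; yaw varies.
- socket (a point): Centre of the hex socket's mouth in the clamp screw, 46 mm above rail's origin. The screw sits in a round recess 26 mm across in the bracket's top, its dark rim 6 mm below that top. Socket: straight hexagon 15 mm across flats, 18 mm deep from this point. Axes as rail.
- screw (a joint): Clamp screw angle, rad: grows clockwise seen from above; rubs with about 0.05 N m and stays where left; firm stop at 3.5 = fully tight (starts loose, 0.2 to 0.9). At value q a socket flat faces rail's +x axis turned clockwise by q (the hexagon repeats every 60 degrees).
- key: Loose hex key, 0.14 kg, 116 mm tall, upright. From the foot: blunt cone 0-3 mm (11-14 mm across), hexagon 14 mm across flats to 29 mm, round shaft 16 mm to 80 mm, black square grip 30 x 30 mm from 80 to 116 mm. Origin: centre of foot; z up the shaft; grip sides face its x and y, a hexagon flat its x. Let go in the socket it stands, with play (8 degrees of turn each way, a few degrees of lean).
- clip: Fixed white spring clip, origin on the counter under the seat; yaw varies. Base x -47..39, y +-45, 8 mm thick; posts at y +-31..41 and back wall (face at x +8) 66 mm high. Two sprung rollers, 12 mm thick, 43-65 mm up, at x -5 mm, 11 mm gap: they part as the key's round shaft is pushed level along the clip's +x from the open front (-x), or pulled out along -x, at 10-15 N, and hold it to the wall.
- clip_seat (a point): Seat centre on top of the clip's base plate, 8 mm above the counter: where the key's foot stands when it is home. Axes as clip.
- detergent: Bystander: white closed bottle, 68 mm across, 190 mm high. Origin: centre of its underside.
- tumbler: Bystander: white ceramic tumbler, 72 mm across, 100 mm high. Origin: centre of its underside.
- jar: Bystander: glass jar with metal lid, 72 mm across, 80 mm high. Origin: centre of its underside.
Mind the look-alikes: they are no part of the job. Of the things that look like the key, the smallest one is meant. Leave any yellow look-alike of the clip alone.

How it is judged:
By the outcome, as a careful person would: the job done as asked, in the order asked, and still so for the second after the job is handed in, with the robot touching nothing.
It also fails if it takes over 69 s, if anything falls off the work surface, if the arm or the gripper's body presses on something with over 40 N, if the wrist force passes 120 N, or if a joint passes its speed limit or range.

## Working session

There is one attempt and no reset: what is moved stays moved. The work goes in short steps, Python scripts to look and compute and a tool call to move; the robot and the scene stay as the last step left them, time stands still between calls to the robot, and variables do not carry over. Pictures are saved under pics/ and viewed, at most 10 in all, crops included, and the job is handed in when it is done.

Besides the shell and the picture viewer there is one more tool, called after "Call:" by a JSON object that holds its "op" and its "data". servo_tool: Moves the arm, as the interface text tells. Its arguments: {"type":"object","properties":{"rows":{"type":"array","items":{"type":"object","properties":{"x":{"type":"number"},"y":{"type":"number"},"z":{"type":"number"},"ax":{"type":"number"},"ay":{"type":"number"},"az":{"type":"number"}}}},"claw":{"type":"number"}},"required":["rows"]}

```bash
mkdir -p pics
cat > h.py <<'E'
import numpy as np, cv2
from scipy.spatial.transform import Rotation as R
from workcell import bot, snapshot
def rot(q): return R.from_quat([q[1],q[2],q[3],q[0]])
def cloud(s):
    h,w=s["range_z"].shape
    v,u=np.mgrid[:h,:w].astype(np.float32)
    n=cv2.undistortPoints(np.stack([u,v],-1).reshape(-1,1,2),s["K"],np.array(s["distortion"])).reshape(h,w,2)
    z=s["range_z"]
    p=np.stack([n[...,0]*z,-n[...,1]*z,-z],-1)
    return p.reshape(-1,3)@rot(s["orientation"]).as_matrix().T.reshape(3,3)+np.array(s["xyz"]), n
E
python3 - <<'E'
from h import *
import pickle
for n in ("scene","top"):
    s=snapshot(n); pickle.dump(s,open(n+".pkl","wb")); cv2.imwrite(f"pics/{n}0.png",s["pixels"])
    print(n,s["xyz"],s["orientation"],s["K"],s["distortion"],(s["range_z"]>0).mean())
print(bot.observe())
E
```

```text
scene [1.13921646 0.1527519  0.69372757] [0.56913415 0.2446748  0.32535338 0.71439887] [[381.30560301   0.         324.68821237]
 [  0.         381.30560301 202.20978344]
 [  0.           0.           1.        ]] [0.02261939 0.         0.         0.         0.        ] 0.9960390625
top [0.32676196 0.01339458 1.35679664] [ 0.70730219  0.0315045  -0.04295391 -0.70490144] [[413.54483241   0.         328.2390538 ]
 [  0.         413.54483241 203.68738141]
 [  0.           0.           1.        ]] [-0.04628053  0.          0.          0.          0.        ] 0.99595703125
{'time_s': 0.1, 'joints': array([ 1.16748691e+00,  5.28400397e-01,  1.43377708e+00, -2.10291975e-05,
        1.18141226e+00, -1.78502320e-01]), 'joint_vel': array([ 0.00019908, -0.00318175, -0.00270825, -0.00172498,  0.00016032,
        0.00061537]), 'effort': array([-2.16767953e-04, -4.40986204e+01, -1.77151090e+01,  6.34800363e-02,
        5.34287898e-02, -6.33944524e-05]), 'eef_pos': array([0.13900588, 0.60858091, 0.18175194]), 'tcp_rot': array([-2.77086501e-04,  1.12162972e-01,  9.93689323e-01, -9.59374976e-04]), 'contact_force': array([0.73319956, 0.4677859 , 0.52549923]), 'wrist_torque': array([-0.00363336,  0.0044561 , -0.01099599]), 'finger_force': 0.0, 'opening': 0.08688155163347994}
```

View pics/scene0.png

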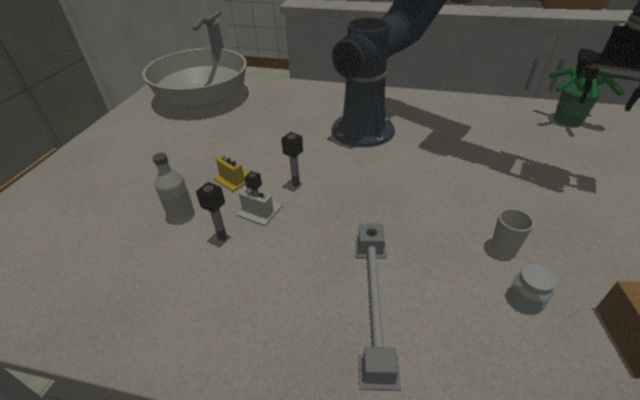

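View pics/top0.png

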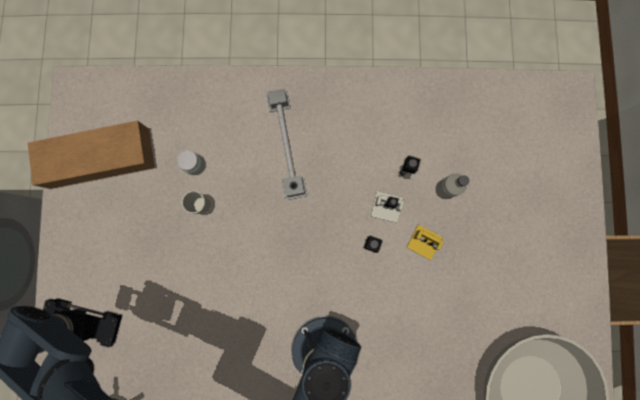

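The scene picture shows three key look-alikes: (254,180) in the white clip, and larger ones standing free at (210,195) and (292,143). In the top picture they are at (392,203), (410,165) and (373,243). The small key in the white clip fits: it's the smallest and it's clipped. The yellow clip (top 425,242) stays untouched. The bracket is at (293,186) in the top picture.

Run:
```python
from h import *
import pickle
ims=[]
def rect(p,name):
    r=cv2.minAreaRect((p[:,:2]*1000).astype(np.float32)); print(name,len(p),'c',np.round(r[0],1),'size',np.round(r[1],1),'ang',round(r[2],1),'z',np.round(np.percentile(p[:,2],[5,50,95]),4))
for n,boxes in (("top",{"key":(370,185,410,225),"big1":(395,150,425,180),"big2":(360,230,385,255),"rail":(260,85,310,200)}),("scene",{"key":(230,165,290,225),"big1":(195,175,232,245),"big2":(280,125,305,190),"rail":(350,215,405,390)})):
    s=pickle.load(open(n+".pkl","rb")); c,_=cloud(s); c=c.reshape(400,640,3); b=s["pixels"].astype(int); g=b.sum(-1)/3
    for k,(u0,v0,u1,v1) in boxes.items():
        P=c[v0:v1,u0:u1].reshape(-1,3); G=g[v0:v1,u0:u1].ravel(); ok=np.isfinite(P).all(1)
        if k!="rail":
            q=P[ok&(G<60)&(P[:,2]>.05)]; t=np.percentile(q[:,2],90)
            rect(q[q[:,2]>t-.008],n+" "+k+" top")
        if k=="key":
            rect(P[ok&(G>100)&(P[:,2]>.055)],n+" clip wall/posts"); rect(P[ok&(G>110)&(P[:,2]>.004)&(P[:,2]<.013)],n+" base")
        if k=="rail":
            q=P[ok&(P[:,2]>.044)&(P[:,2]<.06)]; m=np.linalg.norm(q[:,:2]-q[np.argmin(q[:,0]),:2],axis=1)<.15
            rect(q[m],n+" near"); rect(q[~m],n+" far")
            q=P[ok&(P[:,2]>.028)&(P[:,2]<.038)]; rect(q,n+" railbar")
    if n=="scene": ims+=[cv2.resize(s["pixels"][130:250,180:310],None,fx=3,fy=3),cv2.resize(s["pixels"][210:330,340:410],None,fx=3,fy=3)]
    else: ims+=[cv2.resize(s["pixels"][150:270,360:440],None,fx=3,fy=3)]
cv2.imwrite("pics/crop0.png",cv2.hconcat([i[:360] for i in ims])[:, :800])
```

```text
top key top 60 c [ 393. -104.] size [ 32.4 267.6] ang 36.3 z [0.1209 0.1236 0.1295]
top clip wall/posts 124 c [ 422. -104.] size [ 70.8 293.9] ang 25.5 z [0.0582 0.0664 1.3568]
top base 467 c [ 468.7 -210.8] size [129.1 131.6] ang 89.0 z [0.0043 0.0075 0.0116]
top big1 top 120 c [ 574.5 -252.5] size [37.5 37.1] ang 74.4 z [0.1586 0.1625 0.1658]
top big2 top 128 c [ 336.7 -135.7] size [39.  38.3] ang 70.7 z [0.1585 0.162  0.1662]
top near 288 c [524.2 103.5] size [56.7 56.2] ang 11.7 z [0.0465 0.0521 0.0564]
top far 239 c [815.9 162.2] size [47.8 56. ] ang 11.9 z [0.0468 0.0514 0.0549]
top railbar 356 c [661.4 130.7] size [337.1  52.2] ang 10.7 z [0.0289 0.0333 0.0372]
scene key top 98 c [792.5 -21. ] size [774.7  37.2] ang 29.4 z [0.1185 0.1235 0.1259]
scene clip wall/posts 118 c [735.6 -45.9] size [896.8  72.7] ang 30.8 z [0.0645 0.0666 0.6937]
scene base 216 c [ 439.9 -196.8] size [ 89.1 133.5] ang 77.5 z [0.0066 0.0084 0.0106]
scene big1 top 229 c [842.1 -47.5] size [714.7  51.9] ang 38.1 z [0.1566 0.1623 0.1642]
scene big2 top 154 c [731.3  -8.4] size [875.8  49.4] ang 18.3 z [0.1558 0.1617 0.1641]
scene near 457 c [527.6 102.7] size [59.5 55.7] ang 10.8 z [0.046  0.0521 0.0542]
scene far 927 c [820.4 161.1] size [45.9 57.6] ang 12.1 z [0.048  0.0529 0.055 ]
scene railbar 1027 c [679.6 132.3] size [333.6  56.4] ang 11.4 z [0.0294 0.0342 0.037 ]
```

View pics/crop0.png

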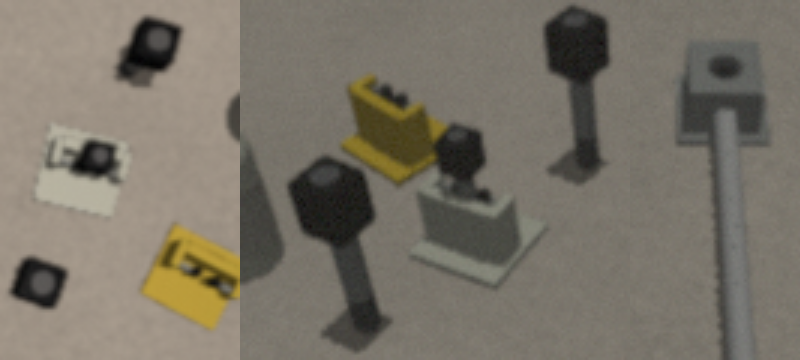

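The crop confirms it: the small key stands in the white clip (crop 98,157 and 460,150), and the clip's wall faces the scene camera, so its mouth is on the robot's side. Next I redo the key and clip fits without the invalid pixels.

Run:
```python
from h import *
import pickle
def rect(p,name):
    r=cv2.minAreaRect((p[:,:2]*1000).astype(np.float32)); print(name,len(p),'c',np.round(r[0],1),'mean',np.round(p[:,:2].mean(0)*1000,1),'size',np.round(r[1],1),'ang',round(r[2],1),'z',np.round(np.percentile(p[:,2],[5,50,95]),4))
for n in ("top","scene"):
    s=pickle.load(open(n+".pkl","rb")); c,_=cloud(s); b=s["pixels"].astype(int).reshape(-1,3); g=b.sum(-1)/3
    ok=(s["range_z"].ravel()>0)&(np.linalg.norm(c[:,:2]-[.45,-.19],axis=1)<.085)
    sat=(b.max(1)-b.min(1))<45
    z=c[:,2]
    rect(c[ok&(z>.117)&(z<.14)],n+" key top")
    rect(c[ok&(z>.09)&(z<.14)],n+" key grip")
    rect(c[ok&sat&(z>.058)&(z<.074)&(g>75)],n+" wall")
    rect(c[ok&sat&(z>.005)&(z<.012)&(g>95 if n=="scene" else g>150)],n+" base")
    print(np.round(np.percentile(g[ok&(z>.004)&(z<.012)],[10,50,90])))
    if n=="scene":
        w=c[ok&sat&(z>.015)&(z<.06)&(g>75)]; rect(w,"wallface")
    for zz in (.163,):
        for nm,ctr in (("big1",(.5745,-.2525)),("big2",(.337,-.136))):
            o=(s["range_z"].ravel()>0)&(np.linalg.norm(c[:,:2]-ctr,axis=1)<.04)&(z>.15); rect(c[o],n+nm)
    for nm,ctr in (("det",(.54,-.34)),("jar",(.58,.33)),("tum",(.5,.33))):
        o=(s["range_z"].ravel()>0)&(np.linalg.norm(c[:,:2]-ctr,axis=1)<.07)&(z>.03); 
        if o.sum()>5: rect(c[o],n+nm)
```

```text
top key top 95 c [ 464.8 -202.4] mean [ 465.3 -201.8] size [29.5 30.7] ang 80.5 z [0.1198 0.1241 0.129 ]
top key grip 118 c [ 465.5 -201.9] mean [ 464.3 -200. ] size [30.6 30.4] ang 76.7 z [0.0995 0.1233 0.1284]
top wall 103 c [ 470.6 -203.7] mean [ 472.3 -200.4] size [82.7 31.7] ang 76.2 z [0.0593 0.066  0.0695]
top base 295 c [ 449.6 -206.8] mean [ 447.2 -196.2] size [105.3 104.5] ang 77.5 z [0.0055 0.0083 0.0115]
[138. 163. 174.]
topbig1 201 c [ 576.3 -254.8] mean [ 574.7 -252.7] size [42.8 41.9] ang 74.8 z [0.155  0.1622 0.1658]
topbig2 214 c [ 337.6 -138. ] mean [ 337.6 -137.3] size [42.2 42. ] ang 69.3 z [0.157  0.1621 0.1661]
topdet 510 c [ 521.4 -383.3] mean [ 518.2 -379. ] size [46.  66.6] ang 88.6 z [0.0443 0.1273 0.1913]
toptum 77 c [475.3 382.6] mean [470.5 379.3] size [51.4 14. ] ang 23.7 z [0.0356 0.0828 0.1028]
scene key top 122 c [ 468. -203.] mean [ 470.8 -201. ] size [31.8 30.5] ang 79.0 z [0.1186 0.1237 0.1258]
scene key grip 259 c [ 468.3 -202.3] mean [ 474.2 -199.4] size [32.3 31.5] ang 76.0 z [0.0927 0.1153 0.1255]
scene wall 182 c [ 473.3 -203.8] mean [ 477.7 -202.9] size [82.9 30.6] ang 78.3 z [0.0595 0.0654 0.0678]
scene base 275 c [ 463.5 -201.4] mean [ 481.9 -193.9] size [89.9 87.1] ang 77.1 z [0.0064 0.0083 0.0107]
[ 88. 119. 129.]
wallface 70 c [ 474.7 -204.4] mean [ 477.1 -201.6] size [84.7 31.4] ang 80.2 z [0.0196 0.0428 0.0591]
scenebig1 323 c [ 579.4 -253.8] mean [ 583.3 -251.2] size [40.9 43.1] ang 71.5 z [0.1523 0.1622 0.1645]
scenebig2 211 c [ 340.9 -137.8] mean [ 346.4 -136.5] size [43.2 44.6] ang 70.6 z [0.1516 0.1615 0.1643]
scenedet 1425 c [ 527.9 -385.2] mean [ 538.1 -382.3] size [47. 63.] ang 88.7 z [0.0397 0.113  0.1896]
scenetum 434 c [478.7 382. ] mean [486.5 384.4] size [57.  16.9] ang 25.2 z [0.0348 0.0718 0.1002]
```

```bash
cat >> h.py <<'E'
def pose(o=None):
    o=o or bot.observe(); return np.array(o["eef_pos"]),rot(o["tcp_rot"])
def yaw(r): y=r.as_matrix()[:,1]; return np.degrees(np.arctan2(y[1],y[0]))
def plan(p1,yaw1,n,o=None,p0=None,yaw0=None):
    """rows (cm, tool axes) from present pose to TCP p1 with tool-y heading yaw1 (deg), tool down"""
    p,r=pose(o); a=yaw(r) if yaw0 is None else yaw0; p=p if p0 is None else np.array(p0)
    d=(np.array(p1)-p)/n*100; da=(yaw1-a)/n; out=[]
    for i in range(n):
        t=np.radians(a+da*i); Y=np.array([np.cos(t),np.sin(t)]); X=np.array([-Y[1],Y[0]])*-1
        X=np.array([-np.sin(t),np.cos(t)]) ; X=np.array([-Y[1],Y[0]])
        out.append((round(d[:2]@X,2),round(d[:2]@Y,2),round(-d[2],2),round(-np.radians(da),3)))
    return out
def tell():
    o=bot.observe(); p,r=pose(o); m=r.as_matrix()
    print('t',round(o["time_s"],2),'p',np.round(p*1000,1),'yaw',round(yaw(r),2),'z',np.round(m[:,2],3),'F',np.round(o["contact_force"],1),'T',np.round(o["wrist_torque"],2),'open',round(o["opening"]*1000,1),'ff',round(o["finger_force"],1),'j6',round(o["joints"][5],2))
E
python3 - <<'E'
from h import *
s=snapshot("wrist"); p,r=pose()
print("cam in tool",r.inv().apply(np.array(s["xyz"])-p), (r.inv()*rot(s["orientation"])).as_matrix().round(3),s["K"][0],s["distortion"])
m=r.as_matrix(); print(m.round(3)); tell()
for row in plan([.49,.09,.30],77,12): print(row)
E
```

```text
cam in tool [ 0.06682478 -0.00086902 -0.20139936] [[-0.     0.969  0.246]
 [ 1.    -0.     0.001]
 [ 0.001  0.246 -0.969]] [300.02243506   0.         317.47406877] [0.00185337 0.         0.         0.         0.        ]
[[-0.975  0.223 -0.001]
 [ 0.223  0.975 -0.002]
 [ 0.    -0.002 -1.   ]]
t 0.15 p [139.  608.7 181.9] yaw 77.12 z [-0.001 -0.002 -1.   ] F [-0.4 -0.1  0.2] T [-0.05 -0.02  0.02] open 87.0 ff 0.0 j6 -0.18
(np.float64(-3.81), np.float64(-3.56), np.float64(-0.98), np.float64(0.0))
(np.float64(-3.82), np.float64(-3.56), np.float64(-0.98), np.float64(0.0))
(np.float64(-3.82), np.float64(-3.56), np.float64(-0.98), np.float64(0.0))
(np.float64(-3.82), np.float64(-3.56), np.float64(-0.98), np.float64(0.0))
(np.float64(-3.82), np.float64(-3.56), np.float64(-0.98), np.float64(0.0))
(np.float64(-3.82), np.float64(-3.56), np.float64(-0.98), np.float64(0.0))
(np.float64(-3.82), np.float64(-3.56), np.float64(-0.98), np.float64(0.0))
(np.float64(-3.82), np.float64(-3.56), np.float64(-0.98), np.float64(0.0))
(np.float64(-3.82), np.float64(-3.56), np.float64(-0.98), np.float64(0.0))
(np.float64(-3.82), np.float64(-3.56), np.float64(-0.98), np.float64(0.0))
(np.float64(-3.82), np.float64(-3.56), np.float64(-0.98), np.float64(0.0))
(np.float64(-3.82), np.float64(-3.55), np.float64(-0.98), np.float64(0.0))
```

Call:
{"op": "servo_tool", "data": {"rows": [{"x": -4.1,"y": -3.4,"z": -0.5},{"x": -4.1,"y": -3.4,"z": -0.5},{"x": -4.1,"y": -3.4,"z": -0.5},{"x": -4.1,"y": -3.4,"z": -0.5},{"x": -4.1,"y": -3.4},{"x": -4.1,"y": -3.4},{"x": -4.1,"y": -3.4},{"x": -4.1,"y": -3.4}]}}

```text
invalid input
```

Call:
{"op": "servo_tool", "data": {"rows": [{"x": -4.1,"y": -3.4,"z": 2},{"x": -4.1,"y": -3.4,"z": 2},{"x": -4.1,"y": -3.4,"z": 2},{"x": -4.1,"y": -3.4,"z": 2},{"x": 0},{"x": 0}]}}

```text
invalid input
```

Run:
```python
from h import *
import pickle
tell(); s=snapshot("wrist"); pickle.dump(s,open("w1.pkl","wb"))
C=np.array(s["xyz"]); r=rot(s["orientation"])
q=r.inv().apply(np.array([.526,.103,.046])-C); q=np.array([q[0],-q[1],-q[2]]); uv=(s["K"]@(q/q[2]))[:2]; print(uv)
u,v=uv.astype(int); im=s["pixels"][max(0,v-60):v+60,max(0,u-60):u+60]
cv2.imwrite("pics/w1.png",cv2.hconcat([cv2.convertScaleAbs(cv2.resize(im,(480,480),interpolation=cv2.INTER_CUBIC),alpha=1.5),cv2.resize(s["pixels"],(320,200)) if 0 else cv2.copyMakeBorder(cv2.resize(s["pixels"],(320,200)),0,280,0,0,cv2.BORDER_CONSTANT)]))
```

```text
t 0.15 p [139.  608.7 181.9] yaw 77.12 z [-0.001 -0.002 -1.   ] F [-0.4 -0.1  0.2] T [-0.05 -0.02  0.02] open 87.0 ff 0.0 j6 -0.18
[ 55.87559951 490.25037365]Traceback (most recent call last):
  File "<stdin>", line 7, in <module>
cv2.error: OpenCV(4.12.0) /io/opencv/modules/imgproc/src/resize.cpp:4208: error: (-215:Assertion failed) !ssize.empty() in function 'resize'
```

Call:
{"op": "servo_tool", "data": {"rows": [{"x": -4.1,"y": -3.4,"z": -0.5,"ax": 0,"ay": 0,"az": 0},{"x": -4.1,"y": -3.4,"z": -0.5,"ax": 0,"ay": 0,"az": 0},{"x": -4.1,"y": -3.4,"z": -0.5,"ax": 0,"ay": 0,"az": 0},{"x": -4.1,"y": -3.4,"z": -0.5,"ax": 0,"ay": 0,"az": 0},{"x": -4.1,"y": -3.4,"z": 0,"ax": 0,"ay": 0,"az": 0},{"x": -4.1,"y": -3.4,"z": 0,"ax": 0,"ay": 0,"az": 0},{"x": -4.1,"y": -3.4,"z": 0,"ax": 0,"ay": 0,"az": 0},{"x": -4.1,"y": -3.4,"z": 0,"ax": 0,"ay": 0,"az": 0}]}}

```text
time_s: 1.2
eef_pos: [0.3993, 0.2696, 0.2027]
tcp_rot: [0.0, 0.112, 0.994, 0.0]
contact_force: [0.4, 0.3, -0.2]
opening: 0.0868
finger_force: 0.0
```

Call:
{"op": "servo_tool", "data": {"rows": [{"x": -4.0,"y": -3.35,"z": 2,"ax": 0,"ay": 0,"az": 0},{"x": -4.0,"y": -3.35,"z": 2,"ax": 0,"ay": 0,"az": 0},{"x": -4.0,"y": -3.35,"z": 2,"ax": 0,"ay": 0,"az": 0},{"x": -4.0,"y": -3.35,"z": 2,"ax": 0,"ay": 0,"az": 0},{"x": 0,"y": 0,"z": 0,"ax": 0,"ay": 0,"az": 0}]}}

```text
time_s: 1.82
eef_pos: [0.5264, 0.1016, 0.1211]
tcp_rot: [-0.0, 0.115, 0.993, -0.0]
contact_force: [-0.9, 0.3, -0.3]
opening: 0.087
finger_force: 0.0
```

Run:
```python
from h import *
import pickle
tell(); s=snapshot("wrist"); pickle.dump(s,open("w1.pkl","wb"))
C=np.array(s["xyz"]); r=rot(s["orientation"])
q=r.inv().apply(np.array([.526,.103,.046])-C); q=np.array([q[0],-q[1],-q[2]]); uv=(s["K"]@(q/q[2]))[:2]; print(uv)
u,v=uv.astype(int); im=s["pixels"][max(0,v-40):v+40,max(0,u-40):u+40]
print(u-40,v-40)
cv2.imwrite("pics/w1.png",cv2.hconcat([cv2.convertScaleAbs(cv2.resize(im,(480,480),interpolation=cv2.INTER_CUBIC),alpha=1.6),cv2.copyMakeBorder(cv2.resize(s["pixels"],(320,200)),0,280,0,0,cv2.BORDER_CONSTANT)]))
```

```text
t 1.82 p [526.4 101.6 121.1] yaw 76.83 z [-0.001 -0.001 -1.   ] F [-0.9  0.3 -0.3] T [0.01 0.03 0.05] open 87.0 ff 0.0 j6 -1.36
[319.95365568 191.53962292]
279 151
```

View pics/w1.png

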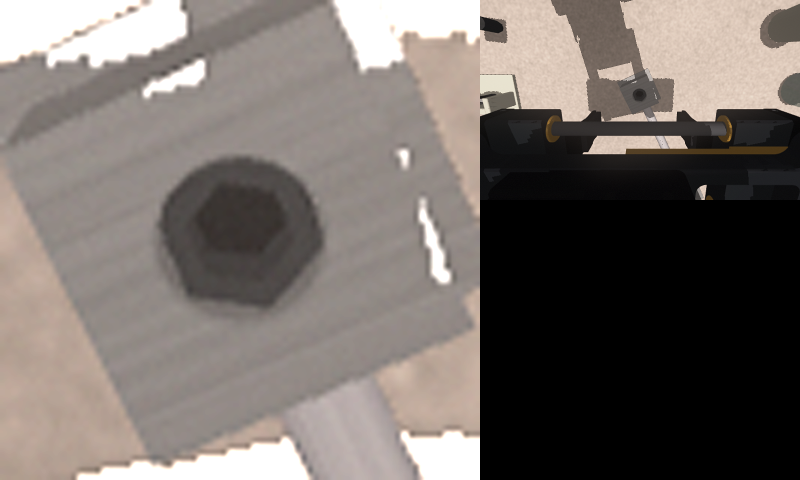

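The crop shows the recess (240,230) with the dark hexagon of the socket (240,218), full-picture pixel about (319,187). I'll measure the hexagon and recess by contour.

Run:
```python
from h import *
import pickle
s=pickle.load(open("w1.pkl","rb")); g=s["pixels"].mean(-1).astype(np.float32)
c=g[151:231,279:359]; np.set_printoptions(linewidth=250)
print(c[24:54:1,24:56].astype(int))
z=s["range_z"]; cl,n=cloud(s); cl=cl.reshape(400,640,3); print((cl[177:203:2,305:335:2,2]*1000).round())
big=cv2.resize(c,None,fx=8,fy=8,interpolation=cv2.INTER_CUBIC)
def toW(px,h):
    u=(px+.5)/8-.5+np.array([279,151]); m=cv2.undistortPoints(u.reshape(-1,1,2).astype(np.float32),s["K"],np.array(s["distortion"])).reshape(-1,2)
    d=rot(s["orientation"]).apply(np.c_[m[:,0],-m[:,1],-np.ones(len(m))]); C=np.array(s["xyz"]); return C[:2]+d[:,:2]*((h-C[2])/d[:,2])[:,None]
for th,h in ((45,.046),(50,.046),(55,.046),(60,.046),(70,.052),(80,.052),(90,.052)):
    cs,_=cv2.findContours((big<th).astype(np.uint8),cv2.RETR_EXTERNAL,cv2.CHAIN_APPROX_NONE)
    cs=[k for k in cs if cv2.contourArea(k)>2000 and cv2.pointPolygonTest(k,(320,300),True)>-60]
    for k in cs:
        w=toW(k.reshape(-1,2).astype(float),h)*1000; ctr=np.array(cv2.minEnclosingCircle(w.astype(np.float32))[0]); m=cv2.moments(w.astype(np.float32).reshape(-1,1,2)); cc=np.array([m['m10'],m['m01']])/m['m00']
        d=w-cc; a=np.arctan2(d[:,1],d[:,0]); rr=np.hypot(*d.T)
        ah=np.linspace(0,2*np.pi,361)[:-1]; o=np.argsort(a); ri=np.interp(ah,a[o],rr[o],period=2*np.pi); f=np.sum(ri*np.exp(-6j*ah))
        print(th,h,'c',cc.round(1),'area',round(m['m00'],0),'r',rr.min().round(1),rr.max().round(1),'corner angle mod60',round((-np.degrees(np.angle(np.conj(f)))/6*-1)%60,1),'amp',round(abs(f)/360*2,2))
```

```text
[[88 87 87 86 84 87 87 86 88 89 89 89 89 90 90 90 87 89 89 88 89 88 88 87 88 91 89 89 89 89 90 90]
 [87 85 84 87 86 87 90 90 90 88 91 90 90 87 86 86 87 87 87 88 88 88 90 90 89 91 90 90 91 89 90 88]
 [85 87 87 88 89 89 89 90 90 90 85 83 72 64 65 56 56 55 71 71 83 84 90 91 89 90 89 90 87 89 87 86]
 [87 88 89 89 90 90 89 90 86 79 63 51 48 49 49 46 46 48 49 48 52 57 75 89 92 91 89 88 87 86 84 86]
 [89 88 90 89 89 89 88 82 63 50 48 47 47 47 48 48 47 46 47 46 46 46 49 59 82 87 88 85 86 87 87 89]
 [88 89 88 88 87 86 80 52 46 46 47 46 48 48 49 48 48 48 46 47 48 48 47 49 51 72 83 87 87 89 86 88]
 [88 88 87 89 88 83 52 43 45 45 48 48 43 41 45 43 49 46 50 48 49 47 47 48 48 50 69 84 88 87 86 87]
 [87 88 90 88 82 52 42 46 46 47 48 43 35 34 35 36 35 39 36 41 46 44 48 46 49 47 48 82 85 86 85 85]
 [89 89 89 82 52 43 46 47 47 47 49 36 34 32 35 33 32 34 34 34 35 36 49 49 47 47 42 61 80 85 86 85]
 [87 86 86 69 41 47 47 47 47 48 38 33 34 33 33 34 34 34 31 34 33 34 42 49 48 48 47 41 85 83 86 86]
 [87 89 86 48 46 47 45 47 47 41 32 33 33 33 33 35 33 31 33 33 32 33 34 50 47 47 48 42 61 80 89 88]
 [90 88 83 
[... 2550 characters left out ...]
 42. 51. 51.]
 [51. 50. 47. 44. 45. 46. 45. 45. 46. 46. 46. 43. 50. 51. 50.]
 [51. 52. 52. 49. 45. 41. 39. 44. 46. 45. 46. 50. 52. 53. 51.]]
45 0.046 c [523.6 102.2] area 205.0 r 7.3 8.9 corner angle mod60 8.3 amp 0.36
50 0.046 c [523.6 102.2] area 434.0 r 10.8 12.9 corner angle mod60 7.8 amp 0.35
55 0.046 c [523.6 102.2] area 451.0 r 11.1 13.1 corner angle mod60 7.7 amp 0.36
60 0.046 c [523.7 102.2] area 466.0 r 11.3 13.2 corner angle mod60 7.8 amp 0.38
70 0.052 c [522.5 102.4] area 479.0 r 11.4 13.2 corner angle mod60 6.6 amp 0.29
80 0.052 c [523.3 102.3] area 551.0 r 12.7 13.6 corner angle mod60 0.1 amp 0.02
90 0.052 c [527.9 105. ] area 2688.0 r 17.6 39.1 corner angle mod60 16.6 amp 0.52
```

The hexagon has area 205 mm² (195 expected), centre about (524,102.5), and flats at 38° mod 60. That gives q≈0.58 rad, inside the 0.2–0.9 range. Next is the key.

Run:
```python
from h import *
for row in plan([.4655,-.2023,.205],-12.5,10): print(*row)
```

```text
-0.11 -3.11 -0.83 0.156
-0.6 -3.06 -0.83 0.156
-1.06 -2.93 -0.83 0.156
-1.51 -2.72 -0.83 0.156
-1.91 -2.46 -0.83 0.156
-2.27 -2.13 -0.83 0.156
-2.57 -1.75 -0.83 0.156
-2.81 -1.33 -0.83 0.156
-2.99 -0.88 -0.83 0.156
-3.09 -0.4 -0.83 0.156
```

Call:
{"op": "servo_tool", "data": {"rows": [{"x": -0.11,"y": -3.11,"z": -2,"ax": 0,"ay": 0,"az": 0.156},{"x": -0.6,"y": -3.06,"z": -2,"ax": 0,"ay": 0,"az": 0.156},{"x": -1.06,"y": -2.93,"z": -2,"ax": 0,"ay": 0,"az": 0.156},{"x": -1.51,"y": -2.72,"z": -2,"ax": 0,"ay": 0,"az": 0.156},{"x": -1.91,"y": -2.46,"z": -0.3,"ax": 0,"ay": 0,"az": 0.156},{"x": -2.27,"y": -2.13,"z": 0,"ax": 0,"ay": 0,"az": 0.156},{"x": -2.57,"y": -1.75,"z": 0,"ax": 0,"ay": 0,"az": 0.156},{"x": -2.81,"y": -1.33,"z": 0,"ax": 0,"ay": 0,"az": 0.156}]}}

```text
time_s: 2.88
eef_pos: [0.4773, -0.1391, 0.2062]
tcp_rot: [-0.0, 0.673, 0.74, 0.0]
contact_force: [0.1, 0.6, -0.1]
opening: 0.0868
finger_force: 0.0
```

Call:
{"op": "servo_tool", "data": {"rows": [{"x": -2.99,"y": -0.88,"z": 0,"ax": 0,"ay": 0,"az": 0.156},{"x": -3.09,"y": -0.4,"z": 0,"ax": 0,"ay": 0,"az": 0.156},{"x": 0,"y": 0,"z": 0,"ax": 0,"ay": 0,"az": 0}]}}

```text
time_s: 3.25
eef_pos: [0.4662, -0.2014, 0.2061]
tcp_rot: [0.0, 0.779, 0.627, 0.0]
contact_force: [-0.5, -0.0, 0.4]
opening: 0.0875
finger_force: 0.0
```

Run:
```python
from h import *
import pickle
tell(); s=snapshot("wrist"); pickle.dump(s,open("w2.pkl","wb"))
c,_=cloud(s); ok=(s["range_z"].ravel()>0)&(np.linalg.norm(c[:,:2]-[.466,-.2025],axis=1)<.06); z=c[:,2]
def rect(p,name):
    r=cv2.minAreaRect((p[:,:2]*1000).astype(np.float32)); print(name,len(p),'c',np.round(r[0],1),'mean',np.round(p[:,:2].mean(0)*1000,1),'size',np.round(r[1],1),'ang',round(r[2],1),'z',np.round(np.percentile(p[:,2],[5,50,95]),4))
rect(c[ok&(z>.12)&(z<.128)],"key top"); rect(c[ok&(z>.06)&(z<.07)],"wall/posts"); 
q=c[ok&(z>.06)&(z<.069)]; ax=np.radians(-12.5); l=(q[:,:2]-[.4655,-.2023])@np.array([[np.cos(ax),-np.sin(ax)],[np.sin(ax),np.cos(ax)]])*1000
print(np.percentile(l[:,0],[1,50,99]).round(1),np.percentile(l[:,1],[1,50,99]).round(1))
cv2.imwrite("pics/w2.png",s["pixels"])
```

```text
t 3.25 p [ 466.2 -201.4  206.1] yaw -12.3 z [ 0.001 -0.    -1.   ] F [-0.5 -0.   0.4] T [-0.09  0.04  0.05] open 87.5 ff 0.0 j6 -0.41
key top 901 c [ 465.6 -203. ] mean [ 465.5 -202.5] size [29.4 29.8] ang 77.3 z [0.1212 0.1234 0.1248]
wall/posts 728 c [ 470.  -204.4] mean [ 474. -197.] size [82.  30.4] ang 77.3 z [0.0634 0.0652 0.0665]
[-10.3   9.2  19.8] [-41.7  16.2  39.8]
```

View pics/w2.png

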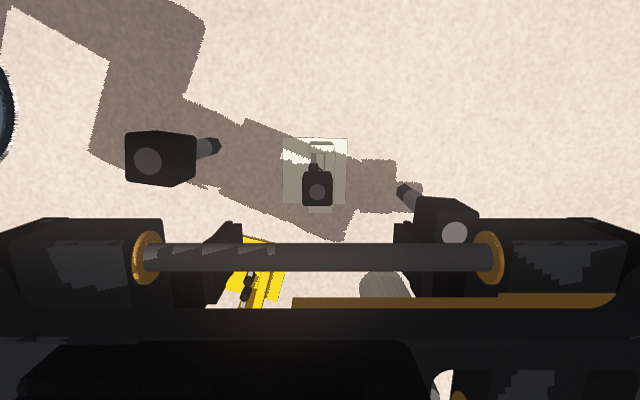

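The picture shows the small key at (317,188) centred between the open fingers, with the larger look-alikes at (160,160) and (440,225). I'll descend and grip.

Call:
{"op": "servo_tool", "data": {"rows": [{"x": -0.14,"y": 0,"z": 3.6,"ax": 0,"ay": 0,"az": 0},{"x": 0,"y": 0,"z": 3.6,"ax": 0,"ay": 0,"az": 0},{"x": 0,"y": 0,"z": 2.5,"ax": 0,"ay": 0,"az": 0},{"x": 0,"y": 0,"z": 1,"ax": 0,"ay": 0,"az": 0},{"x": 0,"y": 0,"z": 0,"ax": 0,"ay": 0,"az": 0}]}}

```text
time_s: 3.92
eef_pos: [0.466, -0.2013, 0.0986]
tcp_rot: [-0.001, 0.778, 0.628, -0.0]
contact_force: [-0.1, -0.2, 1.4]
opening: 0.0871
finger_force: 0.0
```

Call:
{"op": "servo_tool", "data": {"rows": [{"x": 0,"y": 0,"z": 0,"ax": 0,"ay": 0,"az": 0},{"x": 0,"y": 0,"z": 0,"ax": 0,"ay": 0,"az": 0},{"x": 0,"y": 0,"z": 0,"ax": 0,"ay": 0,"az": 0},{"x": 0,"y": 0,"z": 0,"ax": 0,"ay": 0,"az": 0},{"x": 0,"y": 0,"z": 0,"ax": 0,"ay": 0,"az": 0},{"x": 0,"y": 0,"z": 0,"ax": 0,"ay": 0,"az": 0}], "claw": 1}}

```text
time_s: 4.68
eef_pos: [0.466, -0.2026, 0.0986]
tcp_rot: [-0.0, 0.779, 0.628, -0.0]
contact_force: [-0.1, -0.2, -0.0]
opening: 0.0351
finger_force: 0.0
```

```bash
python3 -c "
from h import *
tell()"
```

```text
t 4.67 p [ 466.  -202.6   98.6] yaw -12.27 z [-0.  0. -1.] F [-0.1 -0.2 -0. ] T [-0.15  0.03  0.05] open 35.1 ff 0.0 j6 -0.42
```

Call:
{"op": "servo_tool", "data": {"rows": [{"x": 0,"y": 0,"z": 0,"ax": 0,"ay": 0,"az": 0},{"x": 0,"y": 0,"z": 0,"ax": 0,"ay": 0,"az": 0},{"x": 0,"y": 0,"z": 0,"ax": 0,"ay": 0,"az": 0}]}}

```text
time_s: 5.05
eef_pos: [0.466, -0.2025, 0.0986]
tcp_rot: [-0.0, 0.779, 0.628, -0.0]
contact_force: [0.3, 0.1, 0.2]
opening: 0.0055
finger_force: 0.0
```

Call:
{"op": "servo_tool", "data": {"rows": [{"x": 0,"y": -0.4,"z": 0,"ax": 0,"ay": 0,"az": 0},{"x": 0,"y": -0.4,"z": 0,"ax": 0,"ay": 0,"az": 0},{"x": 0,"y": -0.4,"z": 0,"ax": 0,"ay": 0,"az": 0},{"x": 0,"y": -0.4,"z": 0,"ax": 0,"ay": 0,"az": 0}]}}

```text
time_s: 5.55
eef_pos: [0.45, -0.199, 0.0987]
tcp_rot: [-0.0, 0.779, 0.628, -0.0]
contact_force: [0.2, -0.3, 0.7]
opening: 0.0002
finger_force: 0.0
```

```bash
python3 -c "
from h import *
tell()"
```

```text
t 5.55 p [ 450.  -199.    98.7] yaw -12.26 z [-0.  0. -1.] F [ 0.2 -0.3  0.7] T [-0.11  0.08  0.02] open 0.2 ff 0.0 j6 -0.43
```

The fingers shut on nothing. I'll look before moving again.

Run:
```python
from h import *
import pickle
ims=[]
s=snapshot("scene"); cv2.imwrite("/tmp/s.png",s["pixels"]); w=snapshot("wrist"); pickle.dump(s,open("s3.pkl","wb")); pickle.dump(w,open("w3.pkl","wb"))
a=cv2.resize(s["pixels"][100:260,170:370],(500,400)); b=cv2.resize(w["pixels"],(500,312)); b=cv2.resize(w["pixels"][80:300,200:440],(300,275))
cv2.imwrite("pics/v3.png",cv2.hconcat([a,cv2.copyMakeBorder(b,0,125,0,0,cv2.BORDER_CONSTANT)]))
```

```text
(no output)
```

View pics/v3.png

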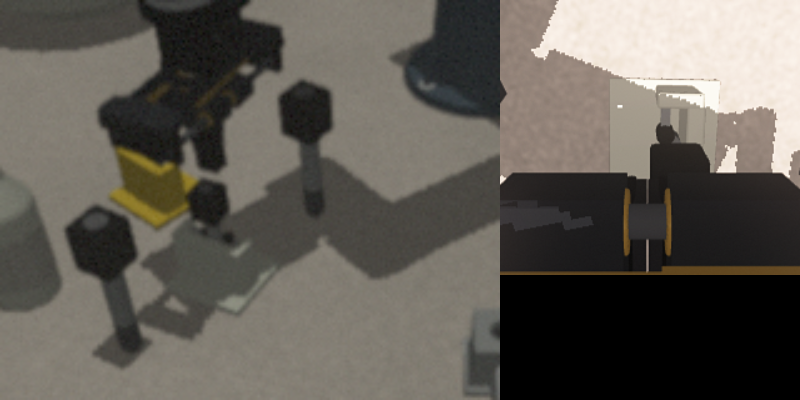

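Run:
```python
from h import *
import pickle
tell()
s=pickle.load(open("s3.pkl","rb")); c,_=cloud(s); c=c.reshape(400,640,3)
for (u,v) in [(170+205/2.5,100+160/2.5),(170+185/2.5,100+155/2.5),(170+220/2.5,100+150/2.5),(170+210/2.5,100+125/2.5),(170+208/2.5,100+195/2.5),(170+190/2.5,100+20/2.5)]:
    print((u,v),(c[int(v),int(u)]*1000).round(0))
w=pickle.load(open("w3.pkl","rb")); cw,_=cloud(w); cw=cw.reshape(400,640,3)
C=np.array(w["xyz"]); r=rot(w["orientation"]); p,tr=pose()
def pj(P):
    q=r.inv().apply(P-C); return (w["K"]@(np.array([q[0],-q[1],-q[2]])/-q[2]))[:2].round(1)
print("tcp px",pj(p)); print("tool frame of cam", tr.inv().apply(C-p))
for u,v in [(320,230),(300,230),(340,230),(318,255),(345,205)]: print((u,v),(cw[v,u]*1000).round(0),(tr.inv().apply(cw[v,u]-p)*1000).round(0))
```

```text
t 5.65 p [ 449.7 -198.8   98.6] yaw -12.27 z [-0.001  0.    -1.   ] F [0.7 0.4 0. ] T [-0.12  0.09  0.01] open 0.4 ff 0.0 j6 -0.43
(252.0, 164.0) [ 461. -200.  153.]
(244.0, 162.0) [ 264. -328.    1.]
(258.0, 160.0) [ 450. -188.  159.]
(254.0, 150.0) [ 491. -173.  218.]
(253.2, 178.0) [ 479. -195.  126.]
(246.0, 108.0) [ 483. -179.  315.]
tcp px [318. 216.]
tool frame of cam [ 0.06603166 -0.00032983 -0.20147536]
(320, 230) [ 453. -191.  149.] [  9.   1. -51.]
(300, 230) [ 452. -163.  220.] [  36.   -5. -121.]
(340, 230) [ 463. -164.  224.] [  37.    6. -126.]
(318, 255) [ 456. -169.  226.] [  31.   -0. -128.]
(345, 205) [ 469. -189.  119.] [ 14.  17. -21.]
```

Run:
```python
from h import *
import pickle
p,tr=pose()
for n in ("s3","w3"):
    s=pickle.load(open(n+".pkl","rb")); c,_=cloud(s); L=tr.inv().apply(c-p)*1000
    m=(s["range_z"].ravel()>0)&(abs(L[:,0])<45)&(abs(L[:,1])<45)&(L[:,2]<-5)&(L[:,2]>-110)
    print(n,m.sum())
    for z in range(-110,0,6):
        k=m&(L[:,2]>=z)&(L[:,2]<z+6)
        if k.sum(): print(z,k.sum(),L[k].min(0).round(0),L[k].max(0).round(0))
```

```text
s3 403
-110 3 [   2.   30. -109.] [   8.   31. -107.]
-104 1 [ 11.  18. -99.] [ 11.  18. -99.]
-98 9 [-10.  13. -97.] [ 12.  19. -93.]
-92 15 [-11.  -7. -91.] [ 12.  18. -86.]
-86 22 [ -5.  -8. -86.] [ 12.  18. -80.]
-80 29 [-10. -10. -80.] [ 12.  17. -74.]
-74 25 [ -8.  -9. -74.] [ 12.  15. -68.]
-68 22 [ -4.  -7. -68.] [ 12.  13. -62.]
-62 26 [-10.  -8. -62.] [ 12.  13. -56.]
-56 23 [-11.  -6. -56.] [ 11.  13. -50.]
-50 24 [-10.  -7. -50.] [ 12.  13. -44.]
-44 13 [ -9.  -6. -44.] [ 11.  12. -40.]
-32 33 [-11.   6. -28.] [ 15.  32. -26.]
-26 80 [-16.   3. -26.] [ 16.  36. -20.]
-20 32 [-12.   4. -20.] [ 17.  35. -14.]
-14 29 [-14.   7. -14.] [16. 34. -8.]
-8 17 [-13.   8.  -8.] [15. 36. -5.]
w3 2261
-110 19 [   7.   -5. -110.] [  11.    5. -108.]
-104 46 [   3.   -5. -103.] [ 11.   5. -98.]
-98 49 [ -2.  -6. -98.] [ 10.   5. -92.]
-92 571 [ -7.  -5. -90.] [  6.   5. -87.]
-86 22 [-10.  -1. -82.] [ -4.  -0. -80.]
-80 25 [ -7.  -1. -80.] [ -0.  -0. -78.]
-74 7 [  9.  -6. -71.] [ 11.   6. -68.]
-68 132 [  7.  -7. -68.] [ 11.   6. -62.]
-62 125 [  8.  -7. -62.] [ 11.   7. -56.]
-56 136 [  8.  -9. -56.] [ 11.   8. -50.]
-50 121 [  8.  -9. -50.] [ 11.   8. -44.]
-44 91 [  8.  -9. -44.] [ 11.   8. -39.]
-32 11 [  8.   5. -27.] [ 11.  24. -26.]
-26 635 [  3.   1. -26.] [ 14.  31. -20.]
-20 108 [ 11.   1. -20.] [ 14.  30. -14.]
-14 110 [ 11.   1. -14.] [14. 30. -8.]
-8 53 [11.  1. -8.] [14. 30. -5.]
```

Both views agree that the finger ends sit 39 mm above the reported TCP. From here I use that measured offset and go 39 mm lower. The key is untouched.

Call:
{"op": "servo_tool", "data": {"rows": [{"x": 0,"y": 0.4,"z": 0,"ax": 0,"ay": 0,"az": 0},{"x": 0,"y": 0.4,"z": 0,"ax": 0,"ay": 0,"az": 0},{"x": 0,"y": 0.4,"z": 0,"ax": 0,"ay": 0,"az": 0},{"x": 0,"y": 0.35,"z": 0,"ax": 0,"ay": 0,"az": 0},{"x": 0,"y": 0,"z": 0,"ax": 0,"ay": 0,"az": 0},{"x": 0,"y": 0,"z": 0,"ax": 0,"ay": 0,"az": 0},{"x": 0,"y": 0,"z": 0,"ax": 0,"ay": 0,"az": 0}], "claw": 0.1}}

```text
time_s: 6.52
eef_pos: [0.4654, -0.2023, 0.0986]
tcp_rot: [-0.0, 0.779, 0.628, -0.0]
contact_force: [-0.4, -0.8, -0.3]
opening: 0.0625
finger_force: 0.0
```

Call:
{"op": "servo_tool", "data": {"rows": [{"x": 0,"y": 0,"z": 1.9,"ax": 0,"ay": 0,"az": 0},{"x": 0,"y": 0,"z": 1.5,"ax": 0,"ay": 0,"az": 0},{"x": 0,"y": 0,"z": 0.4,"ax": 0,"ay": 0,"az": 0},{"x": 0,"y": 0,"z": 0,"ax": 0,"ay": 0,"az": 0}]}}

```text
time_s: 7.02
eef_pos: [0.4654, -0.2023, 0.0604]
tcp_rot: [-0.0, 0.779, 0.628, -0.0]
contact_force: [0.8, -0.2, 0.4]
opening: 0.0781
finger_force: 0.0
```

Call:
{"op": "servo_tool", "data": {"rows": [{"x": 0,"y": 0,"z": 0,"ax": 0,"ay": 0,"az": 0},{"x": 0,"y": 0,"z": 0,"ax": 0,"ay": 0,"az": 0},{"x": 0,"y": 0,"z": 0,"ax": 0,"ay": 0,"az": 0},{"x": 0,"y": 0,"z": 0,"ax": 0,"ay": 0,"az": 0},{"x": 0,"y": 0,"z": 0,"ax": 0,"ay": 0,"az": 0},{"x": 0,"y": 0,"z": 0,"ax": 0,"ay": 0,"az": 0},{"x": 0,"y": 0,"z": 0,"ax": 0,"ay": 0,"az": 0}], "claw": 1}}

```text
time_s: 7.9
eef_pos: [0.4656, -0.2024, 0.0607]
tcp_rot: [0.0, 0.779, 0.628, 0.0]
contact_force: [-0.5, -0.2, 0.4]
opening: 0.0297
finger_force: 30.0
```

```bash
python3 -c "
from h import *
tell()"
```

```text
t 7.9 p [ 465.6 -202.4   60.7] yaw -12.27 z [ 0. -0. -1.] F [-0.5 -0.2  0.4] T [-0.04  0.09 -0.02] open 29.7 ff 30.0 j6 -0.42
```

Call:
{"op": "servo_tool", "data": {"rows": [{"x": 0,"y": -0.5,"z": 0,"ax": 0,"ay": 0,"az": 0},{"x": 0,"y": -0.5,"z": 0,"ax": 0,"ay": 0,"az": 0},{"x": 0,"y": -0.5,"z": 0,"ax": 0,"ay": 0,"az": 0},{"x": 0,"y": -0.5,"z": 0,"ax": 0,"ay": 0,"az": 0}]}}

```text
time_s: 8.4
eef_pos: [0.4471, -0.1984, 0.061]
tcp_rot: [0.001, 0.779, 0.628, 0.001]
contact_force: [0.5, 0.0, -1.4]
opening: 0.0296
finger_force: 30.0
```

```bash
python3 -c "
from h import *
tell()"
```

```text
t 8.4 p [ 447.1 -198.4   61. ] yaw -12.26 z [ 0.002 -0.001 -1.   ] F [ 0.5  0.  -1.4] T [-0.09  0.14  0.04] open 29.6 ff 30.0 j6 -0.43
```

Call:
{"op": "servo_tool", "data": {"rows": [{"x": 0,"y": -0.8,"z": 0,"ax": 0,"ay": 0,"az": 0},{"x": 0,"y": -0.8,"z": 0,"ax": 0,"ay": 0,"az": 0},{"x": 0,"y": -0.8,"z": 0,"ax": 0,"ay": 0,"az": 0},{"x": 0,"y": -0.8,"z": 0,"ax": 0,"ay": 0,"az": 0},{"x": 0,"y": 0,"z": -3,"ax": 0,"ay": 0,"az": 0},{"x": 0,"y": 0,"z": -5,"ax": 0,"ay": 0,"az": 0},{"x": 0,"y": 0,"z": -5,"ax": 0,"ay": 0,"az": 0},{"x": 0,"y": 0,"z": 0,"ax": 0,"ay": 0,"az": 0}]}}

```text
time_s: 9.4
eef_pos: [0.4158, -0.1925, 0.1935]
tcp_rot: [0.003, 0.779, 0.628, 0.001]
contact_force: [-0.2, -0.9, -1.8]
opening: 0.0297
finger_force: 30.0
```

Run:
```python
from h import *
import pickle
tell(); p,tr=pose()
for n in ("scene","top"):
    s=snapshot(n); pickle.dump(s,open(n+"4.pkl","wb")); c,_=cloud(s); L=tr.inv().apply(c-p)*1000
    m=(s["range_z"].ravel()>0)&(abs(L[:,0])<40)&(abs(L[:,1])<40)&(L[:,2]>-45)&(L[:,2]<80)
    for z in range(-45,80,8):
        k=m&(L[:,2]>=z)&(L[:,2]<z+8)
        if k.sum(): print(n,z,k.sum(),L[k].min(0).round(0),L[k].max(0).round(0))
s=pickle.load(open("scene4.pkl","rb")); C=np.array(s["xyz"]); q=rot(s["orientation"]).inv().apply(p-C); u,v=(s["K"]@(np.array([q[0],-q[1],-q[2]])/-q[2]))[:2].astype(int); print(u,v)
cv2.imwrite("pics/v4.png",cv2.resize(s["pixels"][max(0,v-50):v+60,u-50:u+50],None,fx=5,fy=5,interpolation=cv2.INTER_CUBIC))
```

```text
t 9.4 p [ 415.8 -192.5  193.5] yaw -12.25 z [ 0.005 -0.004 -1.   ] F [-0.2 -0.9 -1.8] T [-0.09  0.1   0.02] open 29.7 ff 30.0 j6 -0.46
scene -45 46 [-12. -22. -45.] [ 16.  26. -37.]
scene -37 41 [-15. -11. -37.] [ 16.  19. -29.]
scene -29 9 [ -2. -10. -29.] [ 14.  16. -21.]
scene -21 19 [ -4.   0. -21.] [  9.  11. -13.]
scene -13 19 [ -3.  -3. -13.] [ 9. 12. -5.]
scene -5 20 [-3. -1. -5.] [ 9. 11.  3.]
scene 3 15 [-6.  1.  4.] [ 8. 11. 10.]
scene 11 24 [-4. -3. 11.] [ 8. 12. 19.]
scene 19 16 [-5.  1. 20.] [ 9. 10. 27.]
scene 27 16 [-3.  2. 28.] [ 8. 10. 35.]
scene 35 17 [-5. -2. 36.] [ 8. 12. 42.]
scene 43 14 [-3.  1. 43.] [ 9. 11. 50.]
scene 51 1 [-2.  7. 52.] [-2.  7. 52.]
259 140
```

View pics/v4.png

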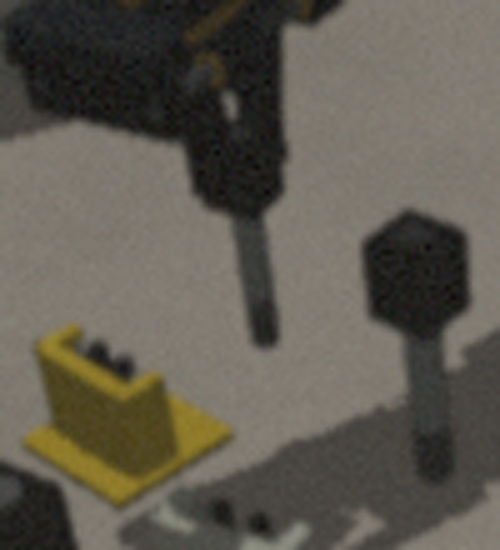

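The key is held upright, its foot 53 mm below the TCP as computed, so it has not slipped. Now to the socket with tool heading 98°.

Run:
```python
from h import *
for row in plan([.5242,.1025,.165],98,12): print(*row)
```

```text
2.58 0.38 0.21 -0.16
2.49 0.79 0.21 -0.16
2.33 1.18 0.21 -0.16
2.11 1.54 0.21 -0.16
1.84 1.85 0.21 -0.16
1.52 2.12 0.21 -0.16
1.16 2.34 0.21 -0.16
0.77 2.49 0.21 -0.16
0.37 2.59 0.21 -0.16
-0.05 2.61 0.21 -0.16
-0.47 2.57 0.21 -0.16
-0.87 2.46 0.21 -0.16
```

Call:
{"op": "servo_tool", "data": {"rows": [{"x": 2.58,"y": 0.38,"z": 0,"ax": 0,"ay": 0,"az": -0.16},{"x": 2.49,"y": 0.79,"z": 0,"ax": 0,"ay": 0,"az": -0.16},{"x": 2.33,"y": 1.18,"z": 0,"ax": 0,"ay": 0,"az": -0.16},{"x": 2.11,"y": 1.54,"z": 0,"ax": 0,"ay": 0,"az": -0.16},{"x": 1.84,"y": 1.85,"z": 0.3,"ax": 0,"ay": 0,"az": -0.16},{"x": 1.52,"y": 2.12,"z": 0.3,"ax": 0,"ay": 0,"az": -0.16},{"x": 1.16,"y": 2.34,"z": 0.3,"ax": 0,"ay": 0,"az": -0.16},{"x": 0.77,"y": 2.49,"z": 0.3,"ax": 0,"ay": 0,"az": -0.16}]}}

```text
time_s: 10.5
eef_pos: [0.4866, 0.005, 0.1759]
tcp_rot: [-0.003, 0.247, 0.969, -0.0]
contact_force: [0.1, 0.1, -1.1]
opening: 0.0299
finger_force: 30.0
```

Call:
{"op": "servo_tool", "data": {"rows": [{"x": 0.37,"y": 2.59,"z": 0.4,"ax": 0,"ay": 0,"az": -0.16},{"x": -0.05,"y": 2.61,"z": 0.4,"ax": 0,"ay": 0,"az": -0.16},{"x": -0.47,"y": 2.57,"z": 0.4,"ax": 0,"ay": 0,"az": -0.16},{"x": -0.87,"y": 2.46,"z": 0.4,"ax": 0,"ay": 0,"az": -0.16},{"x": 0,"y": 0,"z": 0,"ax": 0,"ay": 0,"az": 0},{"x": 0,"y": 0,"z": 0,"ax": 0,"ay": 0,"az": 0}]}}

```text
time_s: 11.25
eef_pos: [0.5243, 0.101, 0.161]
tcp_rot: [-0.002, -0.067, 0.998, -0.0]
contact_force: [0.2, -0.5, -1.7]
opening: 0.0297
finger_force: 30.0
```

Run:
```python
from h import *
tell(); print(plan([.5242,.1025,.106],98,1))
s=snapshot("scene"); c,_=cloud(s); p,tr=pose(); L=tr.inv().apply(c-p)*1000
m=(s["range_z"].ravel()>0)&(abs(L[:,0])<25)&(abs(L[:,1])<25)
for z in range(0,60,10):
    k=m&(L[:,2]>=z)&(L[:,2]<z+10); print(z,k.sum(),np.median(c[k],0)*1000 if k.sum() else '')
m=(s["range_z"].ravel()>0)&(np.linalg.norm(c[:,:2]-[.524,.1025],axis=1)<.06)&(c[:,2]>.047)&(c[:,2]<.056)
print(cv2.minAreaRect((c[m,:2]*1000).astype(np.float32)))
```

```text
t 11.25 p [524.3 101.  161. ] yaw 97.68 z [-0.004 -0.    -1.   ] F [ 0.2 -0.5 -1.7] T [ 0.03  0.08 -0.02] open 29.7 ff 30.0 j6 -1.72
[(np.float64(-0.01), np.float64(0.15), np.float64(5.5), np.float64(-0.006))]
0 26 [532.48373682 100.37470029 157.13791264]
10 23 [532.08639734 102.1993705  146.85653606]
20 23 [531.74402601 100.57925511 138.18016152]
30 24 [530.80865118 100.86149625 125.37264656]
40 22 [531.39442155 101.59305272 116.95581437]
50 2 [529.0132286  100.40095841 109.13559227]
((527.2183227539062, 102.68116760253906), (56.988853454589844, 55.997406005859375), 11.13179874420166)
```

Call:
{"op": "servo_tool", "data": {"rows": [{"x": 0,"y": 0.15,"z": 2.5,"ax": 0,"ay": 0,"az": 0},{"x": 0,"y": 0,"z": 2.5,"ax": 0,"ay": 0,"az": 0},{"x": 0,"y": 0,"z": 0.5,"ax": 0,"ay": 0,"az": 0},{"x": 0,"y": 0,"z": 0.3,"ax": 0,"ay": 0,"az": 0},{"x": 0,"y": 0,"z": 0.3,"ax": 0,"ay": 0,"az": 0},{"x": 0,"y": 0,"z": 0.2,"ax": 0,"ay": 0,"az": 0},{"x": 0,"y": 0,"z": 0,"ax": 0,"ay": 0,"az": 0}]}}

```text
time_s: 12.18
eef_pos: [0.526, 0.103, 0.0999]
tcp_rot: [0.0, -0.068, 0.998, -0.0]
contact_force: [0.3, 1.3, -1.1]
opening: 0.0299
finger_force: 30.0
```

```bash
python3 -c "
from h import *
tell()"
```

```text
t 12.18 p [526.  103.   99.9] yaw 97.75 z [ 0. -0. -1.] F [ 0.3  1.3 -1.1] T [0.03 0.06 0.04] open 29.9 ff 30.0 j6 -1.72
```

Call:
{"op": "servo_tool", "data": {"rows": [{"x": 0.15,"y": -0.05,"z": 0,"ax": 0,"ay": 0,"az": 0},{"x": 0,"y": 0,"z": 0.2,"ax": 0,"ay": 0,"az": 0},{"x": 0,"y": 0,"z": 0.2,"ax": 0,"ay": 0,"az": 0},{"x": 0,"y": 0,"z": 0.2,"ax": 0,"ay": 0,"az": 0},{"x": 0,"y": 0,"z": 0,"ax": 0,"ay": 0,"az": 0}]}}

```text
time_s: 12.8
eef_pos: [0.5244, 0.1023, 0.0934]
tcp_rot: [-0.0, -0.068, 0.998, 0.0]
contact_force: [1.2, 0.7, -2.0]
opening: 0.0299
finger_force: 30.0
```

```bash
python3 -c "
from h import *
tell()"
```

```text
t 12.8 p [524.4 102.3  93.4] yaw 97.74 z [-0.  0. -1.] F [ 1.2  0.7 -2. ] T [0.02 0.02 0.03] open 29.9 ff 30.0 j6 -1.72
```

Foot 5.6 mm below the mouth with no reaction, so it is in the socket. Going deeper.

Call:
{"op": "servo_tool", "data": {"rows": [{"x": 0,"y": 0,"z": 0.3,"ax": 0,"ay": 0,"az": 0},{"x": 0,"y": 0,"z": 0.3,"ax": 0,"ay": 0,"az": 0},{"x": 0,"y": 0,"z": 0.3,"ax": 0,"ay": 0,"az": 0},{"x": 0,"y": 0,"z": 0,"ax": 0,"ay": 0,"az": 0}]}}

```text
time_s: 13.3
eef_pos: [0.5244, 0.1023, 0.0843]
tcp_rot: [-0.0, -0.068, 0.998, 0.0]
contact_force: [1.4, 0.5, -1.5]
opening: 0.0299
finger_force: 30.0
```

```bash
python3 -c "
from h import *
tell()"
```

```text
t 13.3 p [524.4 102.3  84.3] yaw 97.74 z [-0.  0. -1.] F [ 1.4  0.5 -1.5] T [0.17 0.   0.01] open 29.9 ff 30.0 j6 -1.72
```

Call:
{"op": "servo_tool", "data": {"rows": [{"x": 0,"y": 0,"z": 0,"ax": 0,"ay": 0,"az": 0.15},{"x": 0,"y": 0,"z": 0,"ax": 0,"ay": 0,"az": 0.15},{"x": 0,"y": 0,"z": 0,"ax": 0,"ay": 0,"az": 0.15},{"x": 0,"y": 0,"z": 0,"ax": 0,"ay": 0,"az": 0.15},{"x": 0,"y": 0,"z": 0,"ax": 0,"ay": 0,"az": 0.15},{"x": 0,"y": 0,"z": 0,"ax": 0,"ay": 0,"az": 0.15},{"x": 0,"y": 0,"z": 0,"ax": 0,"ay": 0,"az": 0.15},{"x": 0,"y": 0,"z": 0,"ax": 0,"ay": 0,"az": 0.15}]}}

```text
time_s: 14.3
eef_pos: [0.524, 0.1024, 0.0846]
tcp_rot: [-0.0, 0.51, 0.86, -0.0]
contact_force: [0.8, 1.6, -0.6]
opening: 0.0298
finger_force: 30.0
```

```bash
python3 -c "
from h import *
tell()"
```

```text
t 14.3 p [524.  102.4  84.6] yaw 28.73 z [-0.001  0.    -1.   ] F [ 0.8  1.6 -0.6] T [0.2  0.05 0.06] open 29.8 ff 30.0 j6 -0.52
```

Call:
{"op": "servo_tool", "data": {"rows": [{"x": 0,"y": 0,"z": 0,"ax": 0,"ay": 0,"az": 0.15},{"x": 0,"y": 0,"z": 0,"ax": 0,"ay": 0,"az": 0.15},{"x": 0,"y": 0,"z": 0,"ax": 0,"ay": 0,"az": 0.15},{"x": 0,"y": 0,"z": 0,"ax": 0,"ay": 0,"az": 0.15},{"x": 0,"y": 0,"z": 0,"ax": 0,"ay": 0,"az": 0.15},{"x": 0,"y": 0,"z": 0,"ax": 0,"ay": 0,"az": 0.15},{"x": 0,"y": 0,"z": 0,"ax": 0,"ay": 0,"az": 0.15},{"x": 0,"y": 0,"z": 0,"ax": 0,"ay": 0,"az": 0.15}]}}

```text
time_s: 15.3
eef_pos: [0.5235, 0.1028, 0.0846]
tcp_rot: [-0.001, 0.907, 0.422, -0.001]
contact_force: [-1.6, 1.9, -0.6]
opening: 0.0298
finger_force: 30.0
```

Call:
{"op": "servo_tool", "data": {"rows": [{"x": 0,"y": 0,"z": 0,"ax": 0,"ay": 0,"az": 0.12},{"x": 0,"y": 0,"z": 0,"ax": 0,"ay": 0,"az": 0.12},{"x": 0,"y": 0,"z": 0,"ax": 0,"ay": 0,"az": 0.08},{"x": 0,"y": 0,"z": 0,"ax": 0,"ay": 0,"az": 0}]}}

```text
time_s: 15.8
eef_pos: [0.5236, 0.1029, 0.0846]
tcp_rot: [-0.001, 0.961, 0.275, -0.001]
contact_force: [-0.6, 2.9, 0.5]
opening: 0.0294
finger_force: 30.0
```

```bash
python3 -c "
from h import *
tell()"
```

```text
t 15.8 p [523.6 102.9  84.6] yaw -58.08 z [-0.002  0.001 -1.   ] F [-0.6  2.9  0.5] T [0.68 0.5  0.01] open 29.4 ff 30.0 j6 1.0
```

Call:
{"op": "servo_tool", "data": {"rows": [{"x": 0,"y": 0,"z": 0,"ax": 0,"ay": 0,"az": 0.06},{"x": 0,"y": 0,"z": 0,"ax": 0,"ay": 0,"az": 0.06},{"x": 0,"y": 0,"z": 0,"ax": 0,"ay": 0,"az": 0.06},{"x": 0,"y": 0,"z": 0,"ax": 0,"ay": 0,"az": 0.06},{"x": 0,"y": 0,"z": 0,"ax": 0,"ay": 0,"az": 0}]}}

```text
time_s: 16.42
eef_pos: [0.5237, 0.103, 0.0846]
tcp_rot: [-0.001, 0.987, 0.158, -0.001]
contact_force: [-1.4, 5.1, -0.3]
opening: 0.0298
finger_force: 30.0
```

```bash
python3 -c "
from h import *
tell()"
```

```text
t 16.43 p [523.7 103.   84.6] yaw -71.78 z [-0.001  0.001 -1.   ] F [-1.4  5.1 -0.3] T [ 1.06  0.55 -0.02] open 29.8 ff 30.0 j6 1.24
```

Call:
{"op": "servo_tool", "data": {"rows": [{"x": 0,"y": 0,"z": 0,"ax": 0,"ay": 0,"az": 0.05},{"x": 0,"y": 0,"z": 0,"ax": 0,"ay": 0,"az": 0.05},{"x": 0,"y": 0,"z": 0,"ax": 0,"ay": 0,"az": 0.05},{"x": 0,"y": 0,"z": 0,"ax": 0,"ay": 0,"az": 0}]}}

```text
time_s: 16.92
eef_pos: [0.5238, 0.103, 0.0846]
tcp_rot: [-0.001, 0.996, 0.084, -0.001]
contact_force: [-0.6, 4.5, 1.2]
opening: 0.0295
finger_force: 30.0
```

```bash
python3 -c "
from h import *
tell()"
```

```text
t 16.93 p [523.8 103.   84.6] yaw -80.36 z [-0.001  0.001 -1.   ] F [-0.6  4.5  1.2] T [1.28 0.54 0.02] open 29.5 ff 30.0 j6 1.39
```

Call:
{"op": "servo_tool", "data": {"rows": [{"x": 0,"y": 0,"z": 0,"ax": 0,"ay": 0,"az": 0.05},{"x": 0,"y": 0,"z": 0,"ax": 0,"ay": 0,"az": 0.05},{"x": 0,"y": 0,"z": 0,"ax": 0,"ay": 0,"az": 0.05},{"x": 0,"y": 0,"z": 0,"ax": 0,"ay": 0,"az": 0}]}}

```text
time_s: 17.42
eef_pos: [0.524, 0.103, 0.0846]
tcp_rot: [-0.001, 1.0, 0.01, -0.0]
contact_force: [-1.4, 5.4, -0.2]
opening: 0.0301
finger_force: 30.0
```

Run:
```python
from h import *
tell(); print(bot.observe()["effort"].round(2)); o=[bot.observe()["wrist_torque"] for _ in range(3)]; print(o)
w=snapshot("wrist"); cv2.imwrite("pics/w5.png",cv2.resize(w["pixels"][100:300,180:460],None,fx=2.5,fy=2.5))
```

```text
t 17.43 p [524.  103.   84.6] yaw -88.91 z [-0.001  0.001 -1.   ] F [-1.4  5.4 -0.2] T [1.26 0.47 0.2 ] open 30.1 ff 30.0 j6 1.53
[ -3.03 -39.72 -13.19  -1.31  -0.64   0.26]
[array([1.25774687, 0.47473276, 0.19720198]), array([1.25774687, 0.47473276, 0.19720198]), array([1.25774687, 0.47473276, 0.19720198])]
```

View pics/w5.png

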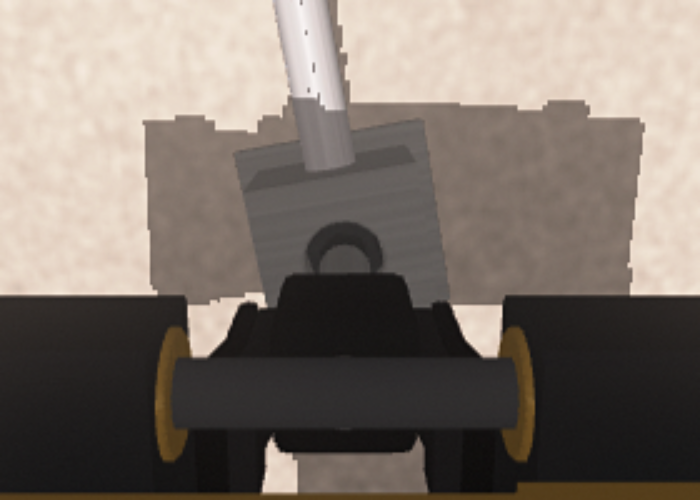

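The picture shows the key in the recess at (345,255) with the grip square between the fingers (345,330). The z torque has just begun to rise, so I'll turn a little further to make sure it is against the stop.

Call:
{"op": "servo_tool", "data": {"rows": [{"x": 0,"y": 0,"z": 0,"ax": 0,"ay": 0,"az": 0.04},{"x": 0,"y": 0,"z": 0,"ax": 0,"ay": 0,"az": 0.04},{"x": 0,"y": 0,"z": 0,"ax": 0,"ay": 0,"az": 0}]}}

```text
time_s: 17.85
eef_pos: [0.5241, 0.103, 0.0846]
tcp_rot: [-0.001, 1.0, -0.03, -0.0]
contact_force: [-1.3, 5.1, 0.3]
opening: 0.0298
finger_force: 30.0
```

```bash
python3 -c "
from h import *
tell()"
```

```text
t 17.85 p [524.1 103.   84.6] yaw -93.49 z [-0.001  0.001 -1.   ] F [-1.3  5.1  0.3] T [1.25 0.45 0.15] open 29.8 ff 30.0 j6 1.61
```

Call:
{"op": "servo_tool", "data": {"rows": [{"x": 0,"y": 0,"z": 0,"ax": 0,"ay": 0,"az": 0.04},{"x": 0,"y": 0,"z": 0,"ax": 0,"ay": 0,"az": 0.04},{"x": 0,"y": 0,"z": 0,"ax": 0,"ay": 0,"az": 0}]}}

```text
time_s: 18.23
eef_pos: [0.5241, 0.103, 0.0846]
tcp_rot: [-0.001, 0.998, -0.07, -0.0]
contact_force: [-1.4, 4.6, 0.4]
opening: 0.0297
finger_force: 30.0
```

```bash
python3 -c "
from h import *
tell()"
```

```text
t 18.23 p [524.1 103.   84.6] yaw -98.06 z [-0.001  0.001 -1.   ] F [-1.4  4.6  0.4] T [1.36 0.47 0.22] open 29.7 ff 30.0 j6 1.69
```

Run:
```python
from h import *
import pickle
tell(); w=snapshot("wrist"); pickle.dump(w,open("w6.pkl","wb")); cv2.imwrite("pics/w6.png",cv2.convertScaleAbs(cv2.resize(w["pixels"][180:270,250:390],None,fx=5.5,fy=5.5,interpolation=cv2.INTER_CUBIC),alpha=2.2))
c,_=cloud(w); p,tr=pose(); L=tr.inv().apply(c-p)*1000; c=c*1000
ok=(w["range_z"].ravel()>0)
for nm,m in (("grip side",ok&(abs(L[:,1])<16)&(L[:,2]>-60)&(L[:,2]<-28)&(L[:,0]>5)&(L[:,0]<25)),):
    # front face of grip: fit x(L) vs y(L)
    for z in range(-66,-24,6):
        k=m&(L[:,2]>=z)&(L[:,2]<z+6)
        if k.sum()>8:
            f=np.polyfit(L[k,1],L[k,0],1); print(z,k.sum(),'slope deg',np.degrees(np.arctan(f[0])).round(1),f[1].round(1),L[k,1].min().round(),L[k,1].max().round())
m=ok&(L[:,2]>-25)&(L[:,2]<22)&(abs(L[:,0])<20)&(abs(L[:,1])<20)
for z in range(-25,40,8):
    k=m&(L[:,2]>=z)&(L[:,2]<z+8)
    if k.sum()>3: print('shaft',z,k.sum(),L[k,0].mean().round(1),L[k,1].min().round(1),L[k,1].max().round(1))
```

```text
t 18.23 p [524.1 103.   84.6] yaw -98.06 z [-0.001  0.001 -1.   ] F [-1.4  4.6  0.4] T [1.36 0.47 0.22] open 29.7 ff 30.0 j6 1.69
-60 264 slope deg 2.1 14.4 -16.0 16.0
-54 212 slope deg 2.5 14.6 -16.0 16.0
-48 185 slope deg 2.7 14.6 -16.0 15.0
-42 171 slope deg 2.3 14.7 -16.0 16.0
-36 137 slope deg 0.3 14.9 -14.0 16.0
-30 30 slope deg -0.2 14.8 -12.0 14.0
shaft -9 16 7.9 -2.1 4.1
shaft -1 47 7.2 -5.1 7.1
shaft 7 57 6.7 -6.1 8.1
shaft 15 46 6.7 -6.3 8.3
```

View pics/w6.png

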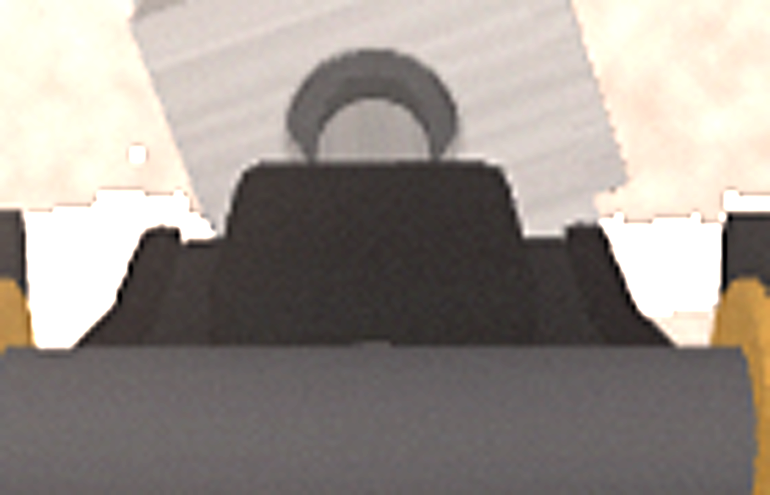

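Call:
{"op": "servo_tool", "data": {"rows": [{"x": 0,"y": 0,"z": 0,"ax": 0,"ay": 0,"az": 0.05},{"x": 0,"y": 0,"z": 0,"ax": 0,"ay": 0,"az": 0.05},{"x": 0,"y": 0,"z": 0,"ax": 0,"ay": 0,"az": 0.05}]}}

```text
time_s: 18.65
eef_pos: [0.5242, 0.1029, 0.0846]
tcp_rot: [-0.0, 0.989, -0.146, -0.0]
contact_force: [-0.8, 4.3, -1.2]
opening: 0.0294
finger_force: 30.0
```

Run:
```python
from h import *
import pickle
tell(); w=snapshot("wrist")
c,_=cloud(w); p,tr=pose(); L=tr.inv().apply(c-p)*1000
ok=(w["range_z"].ravel()>0)&(abs(L[:,1])<13)&(L[:,2]>-56)&(L[:,2]<-30)&(L[:,0]>5)&(L[:,0]<25)
f=np.polyfit(L[ok,1],L[ok,0],1); print(np.degrees(np.arctan(f[0])),f)
```

```text
t 18.65 p [524.2 102.9  84.6] yaw -106.76 z [-0.     0.001 -1.   ] F [-0.8  4.3 -1.2] T [1.19 0.45 0.16] open 29.4 ff 30.0 j6 1.85
0.667470630459742 [1.16500872e-02 1.50516152e+01]
```

No stop torque appears, and the key is still square in the fingers. I'll withdraw it and look at the socket directly to read the screw's angle.

Call:
{"op": "servo_tool", "data": {"rows": [{"x": 0,"y": 0,"z": -1,"ax": 0,"ay": 0,"az": 0},{"x": 0,"y": 0,"z": -2,"ax": 0,"ay": 0,"az": 0},{"x": 0,"y": 0,"z": -2.5,"ax": 0,"ay": 0,"az": 0},{"x": -4,"y": 0,"z": 0,"ax": 0,"ay": 0,"az": 0},{"x": 0,"y": 0,"z": 0,"ax": 0,"ay": 0,"az": 0}]}}

```text
time_s: 19.32
eef_pos: [0.4833, 0.1132, 0.1403]
tcp_rot: [0.001, 0.99, -0.144, -0.001]
contact_force: [0.4, -0.7, -1.3]
opening: 0.0302
finger_force: 29.9
```

```bash
cat > sock.py <<'E'
from h import *
import pickle
def sock(save=None):
    tell(); s=snapshot("wrist"); pickle.dump(s,open("w7.pkl","wb")); g=s["pixels"].mean(-1).astype(np.float32)
    C=np.array(s["xyz"]); r=rot(s["orientation"]); q=r.inv().apply(np.array([.524,.1025,.046])-C); u,v=(s["K"]@(np.array([q[0],-q[1],-q[2]])/-q[2]))[:2].astype(int); print('px',u,v)
    u0,v0=u-30,v-30; c=g[v0:v0+60,u0:u0+60]; big=cv2.resize(c,None,fx=8,fy=8,interpolation=cv2.INTER_CUBIC)
    if save: cv2.imwrite(save,cv2.convertScaleAbs(cv2.resize(s["pixels"][v0:v0+60,u0:u0+60],None,fx=8,fy=8,interpolation=cv2.INTER_CUBIC),alpha=2))
    def toW(px,h):
        a=(px+.5)/8-.5+np.array([u0,v0]); m=cv2.undistortPoints(a.reshape(-1,1,2).astype(np.float32),s["K"],np.array(s["distortion"])).reshape(-1,2)
        d=r.apply(np.c_[m[:,0],-m[:,1],-np.ones(len(m))]); return C[:2]+d[:,:2]*((h-C[2])/d[:,2])[:,None]
    for th in range(30,80,3):
        cs,_=cv2.findContours((big<th).astype(np.uint8),cv2.RETR_EXTERNAL,cv2.CHAIN_APPROX_NONE)
        for k in cs:
            if cv2.contourArea(k)<1500 or cv2.pointPolygonTest(k,(240,240),True)<-70: continue
            w=toW(k.reshape(-1,2).astype(float),.046)*1000; m=cv2.moments(w.astype(np.float32).reshape(-1,1,2)); cc=np.array([m['m10'],m['m01']])/m['m00']
            if not 130<abs(m['m00'])<260: continue
            d=w-cc; a=np.arctan2(d[:,1],d[:,0]); rr=np.hypot(*d.T); o=np.argsort(a); ah=np.arange(360)*np.pi/180
            f=np.sum(np.interp(ah,a[o],rr[o],period=2*np.pi)*np.exp(-6j*ah))
            print(th,cc.round(1),round(m['m00']),rr.min().round(1),rr.max().round(1),'corner',round((-np.degrees(np.angle(f))/6)%60,1),'amp',round(abs(f)/180,2))
E
python3 -c "
from sock import *
sock('pics/w7.png')"
```

```text
t 19.32 p [483.3 113.2 140.3] yaw -106.58 z [-0.002 -0.002 -1.   ] F [ 0.4 -0.7 -1.3] T [-0.05  0.11  0.  ] open 30.2 ff 29.9 j6 1.87
px 314 145
48 [524.5 101.8] 156 6.3 8.0 corner 20.7 amp 0.46
51 [524.2 101.9] 176 6.7 8.4 corner 21.5 amp 0.45
54 [523.9 102. ] 197 7.2 9.3 corner 20.3 amp 0.39
```

View pics/w7.png

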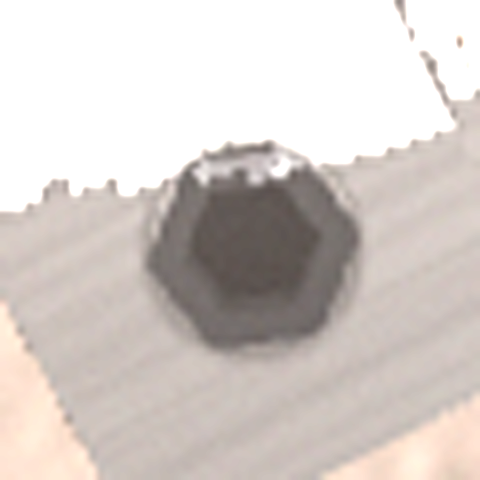

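The picture shows the empty socket (255,240) with hexagon corners at 21° mod 60, which is the value for q=3.5 (11.3°−200.5°, flats at −69°). The screw is fully tight. Next I bring the key back in front of the clip.

Run:
```python
from h import *
for row in plan([.4216,-.1928,.19],-12.4,12): print(*row)
```

```text
0.22 2.59 -0.41 -0.137
-0.14 2.6 -0.41 -0.137
-0.49 2.56 -0.41 -0.137
-0.84 2.46 -0.41 -0.137
-1.17 2.33 -0.41 -0.137
-1.48 2.15 -0.41 -0.137
-1.75 1.92 -0.41 -0.137
-2.0 1.67 -0.41 -0.137
-2.21 1.38 -0.41 -0.137
-2.38 1.06 -0.41 -0.137
-2.5 0.73 -0.41 -0.137
-2.58 0.38 -0.41 -0.137
```

Call:
{"op": "servo_tool", "data": {"rows": [{"x": 0.22,"y": 2.59,"z": -1,"ax": 0,"ay": 0,"az": -0.137},{"x": -0.14,"y": 2.6,"z": -1,"ax": 0,"ay": 0,"az": -0.137},{"x": -0.49,"y": 2.56,"z": -1,"ax": 0,"ay": 0,"az": -0.137},{"x": -0.84,"y": 2.46,"z": -1,"ax": 0,"ay": 0,"az": -0.137},{"x": -1.17,"y": 2.33,"z": -1,"ax": 0,"ay": 0,"az": -0.137},{"x": -1.48,"y": 2.15,"z": 0,"ax": 0,"ay": 0,"az": -0.137},{"x": -1.75,"y": 1.92,"z": 0,"ax": 0,"ay": 0,"az": -0.137},{"x": -2.0,"y": 1.67,"z": 0,"ax": 0,"ay": 0,"az": -0.137}]}}

```text
time_s: 20.38
eef_pos: [0.444, -0.0927, 0.1903]
tcp_rot: [0.002, 0.919, 0.393, 0.0]
contact_force: [0.2, 0.5, -0.7]
opening: 0.0297
finger_force: 29.9
```

Call:
{"op": "servo_tool", "data": {"rows": [{"x": -2.21,"y": 1.38,"z": 0,"ax": 0,"ay": 0,"az": -0.137},{"x": -2.38,"y": 1.06,"z": 0,"ax": 0,"ay": 0,"az": -0.137},{"x": -2.5,"y": 0.73,"z": 0,"ax": 0,"ay": 0,"az": -0.137},{"x": -2.58,"y": 0.38,"z": 0,"ax": 0,"ay": 0,"az": -0.137},{"x": 0,"y": 0,"z": 0,"ax": 0,"ay": 0,"az": 0},{"x": 0,"y": 0,"z": 0,"ax": 0,"ay": 0,"az": 0}]}}

```text
time_s: 21.12
eef_pos: [0.4212, -0.1923, 0.1898]
tcp_rot: [0.0, 0.781, 0.625, -0.0]
contact_force: [-0.1, 0.5, -1.1]
opening: 0.0295
finger_force: 29.9
```

```bash
cat > key.py <<'E'
from h import *
def keychk():
    tell(); p,tr=pose()
    s=snapshot("scene"); c,_=cloud(s); L=tr.inv().apply(c-p)*1000
    m=(s["range_z"].ravel()>0)&(abs(L[:,0])<20)&(abs(L[:,1])<25)
    for z in range(-20,60,10):
        k=m&(L[:,2]>=z)&(L[:,2]<z+10)
        if k.sum()>3: print('scene',z,k.sum(),np.median(L[k,:2],0).round(1),L[k,2].max().round())
    w=snapshot("wrist"); c,_=cloud(w); L=tr.inv().apply(c-p)*1000
    m=(w["range_z"].ravel()>0)&(abs(L[:,0])<20)&(abs(L[:,1])<20)
    for z in range(-10,60,8):
        k=m&(L[:,2]>=z)&(L[:,2]<z+8)
        if k.sum()>6: print('wrist',z,k.sum(),'xfront',L[k,0].max().round(1),'ymid',((L[k,1].min()+L[k,1].max())/2).round(1),'w',np.ptp(L[k,1]).round(1),L[k,2].max().round(1))
E
python3 - <<'E'
from key import *
keychk(); print(plan([.4216,-.1928,.062],-12.4,1))
E
```

```text
t 21.12 p [ 421.2 -192.3  189.8] yaw -12.68 z [ 0.    -0.001 -1.   ] F [-0.1  0.5 -1.1] T [-0.09  0.08 -0.04] open 29.5 ff 29.9 j6 -0.45
scene -20 23 [5.3 7.6] -10.0
scene -10 24 [4.4 7.4] -1.0
scene 0 26 [5.2 7.3] 10.0
scene 10 22 [6.2 7.8] 20.0
scene 20 21 [4.4 7. ] 30.0
scene 30 20 [3.9 6.3] 40.0
scene 40 20 [5.2 5.9] 48.0
wrist -10 15 xfront 8.1 ymid -0.5 w 6.9 -2.4
wrist -2 52 xfront 8.0 ymid -0.5 w 13.0 6.0
wrist 6 55 xfront 8.3 ymid -0.6 w 14.9 13.5
wrist 14 56 xfront 8.2 ymid -0.6 w 15.3 21.8
wrist 22 32 xfront 8.0 ymid -0.7 w 14.2 29.7
wrist 30 42 xfront 8.1 ymid -0.6 w 13.1 38.0
wrist 38 36 xfront 7.9 ymid -0.6 w 13.5 45.9
wrist 46 20 xfront 8.2 ymid -1.1 w 12.9 49.8
[(np.float64(-0.12), np.float64(0.08), np.float64(12.77), np.float64(-0.003))]
```

The key is still upright and centred. Descend in front of the clip and push in.

Call:
{"op": "servo_tool", "data": {"rows": [{"x": -0.05,"y": 0,"z": 4,"ax": 0,"ay": 0,"az": 0},{"x": 0,"y": 0,"z": 4,"ax": 0,"ay": 0,"az": 0},{"x": 0,"y": 0,"z": 3,"ax": 0,"ay": 0,"az": 0},{"x": 0,"y": 0,"z": 1.4,"ax": 0,"ay": 0,"az": 0},{"x": 0,"y": 0,"z": 0.3,"ax": 0,"ay": 0,"az": 0},{"x": 0,"y": 0,"z": 0,"ax": 0,"ay": 0,"az": 0}]}}

```text
time_s: 21.98
eef_pos: [0.4213, -0.1922, 0.0629]
tcp_rot: [0.0, 0.78, 0.625, 0.0]
contact_force: [-0.4, -0.0, -1.4]
opening: 0.0293
finger_force: 29.9
```

Run:
```python
from h import *
tell(); print(plan([.4656,-.2026,.0615],-12.6,1))
```

```text
t 21.98 p [ 421.3 -192.2   62.9] yaw -12.57 z [ 0. -0. -1.] F [-0.4 -0.  -1.4] T [-0.14  0.07  0.02] open 29.3 ff 29.9 j6 -0.45
[(np.float64(-0.05), np.float64(4.55), np.float64(0.14), np.float64(0.001))]
```

Call:
{"op": "servo_tool", "data": {"rows": [{"x": -0.05,"y": 0.8,"z": 0.08,"ax": 0,"ay": 0,"az": 0},{"x": 0,"y": 0.8,"z": 0,"ax": 0,"ay": 0,"az": 0},{"x": 0,"y": 0.6,"z": 0,"ax": 0,"ay": 0,"az": 0},{"x": 0,"y": 0.5,"z": 0,"ax": 0,"ay": 0,"az": 0},{"x": 0,"y": 0.5,"z": 0,"ax": 0,"ay": 0,"az": 0},{"x": 0,"y": 0.5,"z": 0,"ax": 0,"ay": 0,"az": 0},{"x": 0,"y": 0,"z": 0,"ax": 0,"ay": 0,"az": 0}]}}

```text
time_s: 22.85
eef_pos: [0.4538, -0.1997, 0.0614]
tcp_rot: [-0.003, 0.78, 0.626, -0.002]
contact_force: [-5.7, -0.8, 2.3]
opening: 0.0296
finger_force: 30.0
```

Run:
```python
from h import *
tell(); print(plan([.4656,-.2026,.0615],-12.6,1))
```

```text
t 22.85 p [ 453.8 -199.7   61.4] yaw -12.51 z [-0.007  0.003 -1.   ] F [-5.7 -0.8  2.3] T [-0.24  1.28 -0.01] open 29.6 ff 30.0 j6 -0.42
[(np.float64(-0.03), np.float64(1.22), np.float64(-0.01), np.float64(0.002))]
```

Call:
{"op": "servo_tool", "data": {"rows": [{"x": 0,"y": 0.3,"z": 0,"ax": 0,"ay": 0,"az": 0},{"x": 0,"y": 0.3,"z": 0,"ax": 0,"ay": 0,"az": 0},{"x": 0,"y": 0.2,"z": 0,"ax": 0,"ay": 0,"az": 0},{"x": 0,"y": 0,"z": 0,"ax": 0,"ay": 0,"az": 0}]}}

```text
time_s: 23.35
eef_pos: [0.4556, -0.1989, 0.0609]
tcp_rot: [-0.009, 0.779, 0.627, -0.005]
contact_force: [-13.6, -0.0, 8.4]
opening: 0.0297
finger_force: 30.3
```

Run:
```python
from key import *
keychk(); print(plan([.4656,-.2026,.0605],-12.6,1))
```

```text
t 23.35 p [ 455.6 -198.9   60.9] yaw -12.4 z [-0.019  0.008 -1.   ] F [-13.6  -0.    8.4] T [-0.27  3.41  0.04] open 29.7 ff 30.3 j6 -0.41
scene -20 18 [5.2 6.9] -11.0
scene -10 65 [ 2.4 10.1] -0.0
scene 0 25 [-0.1  9.1] 8.0
wrist -10 311 xfront 19.9 ymid 7.8 w 24.4 -2.0
wrist -2 138 xfront 20.0 ymid 6.0 w 25.7 5.9
wrist 6 76 xfront 19.8 ymid 5.2 w 27.5 14.0
wrist 14 60 xfront 19.8 ymid 5.2 w 28.1 21.9
wrist 22 38 xfront 15.0 ymid 5.6 w 27.6 29.9
wrist 30 46 xfront 19.6 ymid 5.6 w 27.9 37.6
wrist 38 45 xfront 18.4 ymid 5.9 w 27.6 45.9
wrist 46 682 xfront 19.6 ymid 0.0 w 39.7 54.0
wrist 54 287 xfront 19.4 ymid -0.1 w 39.7 56.0
[(np.float64(-0.15), np.float64(1.06), np.float64(0.04), np.float64(0.003))]
```

Call:
{"op": "servo_tool", "data": {"rows": [{"x": 0,"y": 0.1,"z": -0.12,"ax": -0.02,"ay": 0,"az": 0},{"x": -0.03,"y": 0.15,"z": 0,"ax": 0,"ay": 0,"az": 0},{"x": 0,"y": 0.15,"z": 0,"ax": 0,"ay": 0,"az": 0},{"x": 0,"y": 0,"z": 0,"ax": 0,"ay": 0,"az": 0}]}}

```text
time_s: 23.95
eef_pos: [0.4572, -0.1985, 0.0611]
tcp_rot: [-0.004, 0.779, 0.627, 0.001]
contact_force: [-16.2, -0.5, 3.6]
opening: 0.0299
finger_force: 30.4
```

```bash
python3 -c "
from h import *
tell()"
```

```text
t 23.95 p [ 457.2 -198.5   61.1] yaw -12.38 z [-0.004  0.007 -1.   ] F [-16.2  -0.5   3.6] T [-0.1   3.74  0.03] open 29.9 ff 30.4 j6 -0.42
```

Call:
{"op": "servo_tool", "data": {"rows": [{"x": -0.2,"y": 0.05,"z": 0,"ax": 0,"ay": 0,"az": 0},{"x": 0,"y": 0.15,"z": 0,"ax": -0.01,"ay": 0,"az": 0},{"x": 0,"y": 0.15,"z": 0,"ax": 0,"ay": 0,"az": 0},{"x": 0,"y": 0,"z": 0,"ax": 0,"ay": 0,"az": 0}]}}

```text
time_s: 24.45
eef_pos: [0.4589, -0.1997, 0.0611]
tcp_rot: [-0.002, 0.779, 0.627, 0.004]
contact_force: [-17.1, 2.4, 8.4]
opening: 0.0299
finger_force: 30.8
```

```bash
python3 -c "
from h import *
tell()"
```

```text
t 24.45 p [ 458.9 -199.7   61.1] yaw -12.4 z [ 0.004  0.007 -1.   ] F [-17.1   2.4   8.4] T [0.4  4.05 0.03] open 29.9 ff 30.8 j6 -0.43
```

Call:
{"op": "servo_tool", "data": {"rows": [{"x": 0,"y": 0.15,"z": -0.1,"ax": 0,"ay": 0,"az": 0},{"x": 0,"y": 0.15,"z": 0,"ax": 0,"ay": 0,"az": 0},{"x": 0,"y": 0.1,"z": 0,"ax": 0,"ay": 0,"az": 0},{"x": 0,"y": 0,"z": 0,"ax": 0,"ay": 0,"az": 0}]}}

```text
time_s: 24.95
eef_pos: [0.4673, -0.2028, 0.0623]
tcp_rot: [0.003, 0.78, 0.626, 0.006]
contact_force: [-9.1, 1.2, -0.4]
opening: 0.0301
finger_force: 30.1
```

Run:
```python
from h import *
tell(); p,tr=pose(); s=snapshot("wrist"); c,_=cloud(s)
a=np.radians(-12.6); o=np.array([.4656,-.2026]); X=np.array([np.cos(a),np.sin(a)]); Y=np.array([-X[1],X[0]])
lx=(c[:,:2]-o)@X*1000; ly=(c[:,:2]-o)@Y*1000; z=c[:,2]*1000; ok=(s["range_z"].ravel()>0)
# camera at +ly side; print near-surface outline of objects with |ly|<9
for h in range(10,130,6):
    k=ok&(z>=h)&(z<h+6)&(abs(ly)<16)&(lx<30)&(lx>-40)
    if k.sum(): print(h,k.sum(),'lx',np.percentile(lx[k],[2,50,98]).round(1),'ly',np.percentile(ly[k],[2,50,98]).round(1))
```

```text
t 24.95 p [ 467.3 -202.8   62.3] yaw -12.49 z [ 0.013  0.003 -1.   ] F [-9.1  1.2 -0.4] T [0.33 2.33 0.02] open 30.1 ff 30.1 j6 -0.43
10 22 lx [1.4 7.9 8. ] ly [0.5 4.7 9.4]
16 13 lx [2.  5.2 7.9] ly [-2.8  3.8  5.6]
22 10 lx [1.7 3.4 5.7] ly [3.6 4.8 6. ]
28 23 lx [2.1 8.  8.1] ly [ 2.9  7.5 15.3]
34 20 lx [1.6 7.8 8. ] ly [0.4 4.8 7.1]
40 16 lx [-7.   3.8  6.7] ly [ 3.1  5.8 15.5]
46 29 lx [-9.9  3.   8.1] ly [ 1.6  6.9 15.9]
52 40 lx [-10.2   4.    8. ] ly [ 3.8  6.9 15.8]
58 96 lx [-10.4  -1.8  19.5] ly [ 5.2  9.9 15.7]
64 394 lx [-9.6 10.6 19.4] ly [ 3.1 11.2 15.8]
88 70 lx [-12.4   1.4  14.2] ly [13.1 13.9 14.3]
94 153 lx [-13.1   0.4  14.4] ly [12.7 13.9 14.3]
100 237 lx [-21.3   1.   23.7] ly [ 8.4 13.7 14.2]
106 296 lx [-21.8   0.3  24.1] ly [ 8.4 13.7 14.2]
112 341 lx [-22.    0.3  24.2] ly [ 8.4 13.6 14.2]
118 944 lx [-20.7   2.3  22.2] ly [-15.   10.3  14.2]
124 1100 lx [-21.7  -0.3  23. ] ly [-14.    8.1  12.7]
```

It snapped in: the TCP jumped to the home position and the force dropped. I'll relax the push, square the tool and seat the foot.

Call:
{"op": "servo_tool", "data": {"rows": [{"x": 0,"y": -0.1,"z": 0,"ax": 0.015,"ay": 0,"az": 0},{"x": 0,"y": -0.1,"z": 0.1,"ax": 0.01,"ay": 0,"az": 0},{"x": 0,"y": 0,"z": 0.05,"ax": 0,"ay": 0,"az": 0},{"x": 0,"y": 0,"z": 0,"ax": 0,"ay": 0,"az": 0}]}}

```text
time_s: 25.5
eef_pos: [0.4671, -0.2031, 0.0622]
tcp_rot: [-0.005, 0.78, 0.626, -0.001]
contact_force: [-9.5, 2.7, 6.5]
opening: 0.0303
finger_force: 29.9
```

```bash
python3 -c "
from h import *
tell()"
```

```text
t 25.5 p [ 467.1 -203.1   62.2] yaw -12.53 z [-0.008  0.006 -1.   ] F [-9.5  2.7  6.5] T [0.52 1.99 0.01] open 30.3 ff 29.9 j6 -0.41
```

Call:
{"op": "servo_tool", "data": {"rows": [{"x": 0,"y": -0.15,"z": 0,"ax": -0.008,"ay": 0,"az": 0},{"x": 0,"y": -0.1,"z": 0,"ax": 0,"ay": 0,"az": 0},{"x": 0,"y": 0,"z": 0,"ax": 0,"ay": 0,"az": 0}]}}

```text
time_s: 25.88
eef_pos: [0.4668, -0.2032, 0.0622]
tcp_rot: [0.0, 0.78, 0.625, 0.003]
contact_force: [-5.2, 3.3, 4.6]
opening: 0.0299
finger_force: 29.8
```

```bash
python3 -c "
from h import *
tell()"
```

```text
t 25.88 p [ 466.8 -203.2   62.2] yaw -12.59 z [ 0.004  0.003 -1.   ] F [-5.2  3.3  4.6] T [0.63 1.16 0.07] open 29.9 ff 29.8 j6 -0.42
```

Release, then lift straight up once the fingers are wide.

Call:
{"op": "servo_tool", "data": {"rows": [{"x": 0,"y": 0,"z": 0,"ax": 0,"ay": 0,"az": 0},{"x": 0,"y": 0,"z": 0,"ax": 0,"ay": 0,"az": 0},{"x": 0,"y": 0,"z": 0,"ax": 0,"ay": 0,"az": 0},{"x": 0,"y": 0,"z": 0,"ax": 0,"ay": 0,"az": 0},{"x": 0,"y": 0,"z": 0,"ax": 0,"ay": 0,"az": 0},{"x": 0,"y": 0,"z": 0,"ax": 0,"ay": 0,"az": 0}], "claw": 0}}

```text
time_s: 26.62
eef_pos: [0.4711, -0.2066, 0.0628]
tcp_rot: [0.005, 0.78, 0.625, 0.004]
contact_force: [0.7, 0.1, 0.9]
opening: 0.0813
finger_force: 0.0
```

Call:
{"op": "servo_tool", "data": {"rows": [{"x": 0,"y": 0,"z": -1,"ax": 0,"ay": 0,"az": 0},{"x": 0,"y": 0,"z": -3,"ax": 0,"ay": 0,"az": 0},{"x": 0,"y": 0,"z": -5,"ax": 0,"ay": 0,"az": 0},{"x": 0,"y": 0,"z": -5,"ax": 0,"ay": 0,"az": 0},{"x": 0,"y": 0,"z": 0,"ax": 0,"ay": 0,"az": 0}]}}

```text
time_s: 27.25
eef_pos: [0.472, -0.2079, 0.2076]
tcp_rot: [0.01, 0.78, 0.625, 0.005]
contact_force: [0.1, -0.2, -0.6]
opening: 0.0871
finger_force: 0.0
```

Run:
```python
from h import *
tell()
def rect(p,name):
    r=cv2.minAreaRect((p[:,:2]*1000).astype(np.float32)); print(name,len(p),'c',np.round(r[0],1),'size',np.round(r[1],1),'ang',round(r[2],1),'z',np.round(np.percentile(p[:,2],[5,50,95]),4))
for n in ("wrist","scene"):
    s=snapshot(n); c,_=cloud(s); z=c[:,2]; ok=(s["range_z"].ravel()>0)&(np.linalg.norm(c[:,:2]-[.466,-.2025],axis=1)<.06)
    rect(c[ok&(z>.1195)&(z<.13)],n+" key top"); rect(c[ok&(z>.06)&(z<.07)],n+" wall")
    g=c[ok&(z>.092)&(z<.13)]; 
    for h in (.09,.10,.11,.12): k=g[(g[:,2]>=h)&(g[:,2]<h+.01)]; print(h,len(k),(np.median(k[:,:2],0)*1000).round(1) if len(k) else '')
    for nm,ctr in (("big1",(.576,-.254)),("big2",(.338,-.1375))):
        o=(s["range_z"].ravel()>0)&(np.linalg.norm(c[:,:2]-ctr,axis=1)<.04)&(z>.155)&(z<.17)
        if o.sum()>9: rect(c[o],n+nm)
```

```text
t 27.25 p [ 472.  -207.9  207.6] yaw -12.59 z [ 0.021 -0.009 -1.   ] F [ 0.1 -0.2 -0.6] T [-0.12  0.08  0.03] open 87.1 ff 0.0 j6 -0.42
wrist key top 916 c [ 466.6 -203.7] size [29.2 29.7] ang 76.4 z [0.1223 0.1244 0.1258]
wrist wall 714 c [ 469.9 -204.5] size [81.9 30.8] ang 76.5 z [0.0634 0.0651 0.0666]
0.09 39 [ 469.7 -189.4]
0.1 42 [ 469.2 -189.3]
0.11 55 [ 469.7 -189.5]
0.12 914 [ 466.6 -203.2]
wristbig1 1891 c [ 575.7 -253.8] size [38.5 41.5] ang 73.9 z [0.1583 0.1619 0.1635]
wristbig2 2722 c [ 338.2 -139.6] size [42.3 42. ] ang 69.3 z [0.1581 0.1617 0.1634]
scene key top 112 c [ 469.8 -202.9] size [29.2 29.2] ang 78.9 z [0.1209 0.125  0.1267]
scene wall 236 c [ 473.6 -203.9] size [84.9 32. ] ang 77.7 z [0.0606 0.0657 0.0677]
0.09 42 [ 480.  -196.7]
0.1 47 [ 481.1 -193.4]
0.11 56 [ 481.5 -193.9]
0.12 108 [ 471.9 -202.1]
scenebig1 279 c [ 579.3 -254.8] size [41.2 42.6] ang 72.3 z [0.1562 0.1625 0.1644]
scenebig2 175 c [ 340.8 -138.9] size [43.7 42. ] ang 69.5 z [0.1568 0.1621 0.1644]
```

The key is held by the rollers, but its top reads about 1 mm higher than at the start. I'll close the fingers and press it down gently.

Call:
{"op": "servo_tool", "data": {"rows": [{"x": 0.35,"y": -0.66,"z": 0,"ax": 0.023,"ay": 0,"az": 0},{"x": 0,"y": 0,"z": 0,"ax": 0,"ay": 0,"az": 0},{"x": 0,"y": 0,"z": 0,"ax": 0,"ay": 0,"az": 0},{"x": 0,"y": 0,"z": 0,"ax": 0,"ay": 0,"az": 0},{"x": 0,"y": 0,"z": 0,"ax": 0,"ay": 0,"az": 0},{"x": 0,"y": 0,"z": 0,"ax": 0,"ay": 0,"az": 0},{"x": 0,"y": 0,"z": 0,"ax": 0,"ay": 0,"az": 0},{"x": 0,"y": 0,"z": 0,"ax": 0,"ay": 0,"az": 0}], "claw": 1}}

```text
time_s: 28.35
eef_pos: [0.4635, -0.2012, 0.2027]
tcp_rot: [-0.004, 0.78, 0.625, -0.003]
contact_force: [0.1, 0.3, 0.4]
opening: 0.015
finger_force: 0.0
```

Call:
{"op": "servo_tool", "data": {"rows": [{"x": 0,"y": 0,"z": 4,"ax": 0,"ay": 0,"az": 0},{"x": 0,"y": 0,"z": 4,"ax": 0,"ay": 0,"az": 0},{"x": 0,"y": 0,"z": 3,"ax": 0,"ay": 0,"az": 0},{"x": 0,"y": 0,"z": 0,"ax": 0,"ay": 0,"az": 0}]}}

```text
time_s: 28.85
eef_pos: [0.4608, -0.1998, 0.0909]
tcp_rot: [-0.007, 0.78, 0.625, -0.004]
contact_force: [-0.2, -0.4, 0.2]
opening: 0.0007
finger_force: 0.0
```

```bash
python3 -c "
from h import *
tell()"
```

```text
t 28.85 p [ 460.8 -199.8   90.9] yaw -12.61 z [-0.014  0.005 -1.   ] F [-0.2 -0.4  0.2] T [-0.09  0.06 -0.07] open 0.7 ff 0.0 j6 -0.41
```

Call:
{"op": "servo_tool", "data": {"rows": [{"x": -0.2,"y": 0.58,"z": 0,"ax": -0.015,"ay": 0,"az": 0},{"x": 0,"y": 0,"z": 0.3,"ax": 0,"ay": 0,"az": 0},{"x": 0,"y": 0,"z": 0.2,"ax": 0,"ay": 0,"az": 0},{"x": 0,"y": 0,"z": 0,"ax": 0,"ay": 0,"az": 0}]}}

```text
time_s: 29.35
eef_pos: [0.4678, -0.2042, 0.0879]
tcp_rot: [0.002, 0.78, 0.625, 0.002]
contact_force: [0.6, 0.2, -1.0]
opening: 0.0005
finger_force: 0.0
```

```bash
python3 -c "
from h import *
tell()"
```

```text
t 29.35 p [ 467.8 -204.2   87.9] yaw -12.6 z [ 0.005 -0.001 -1.   ] F [ 0.6  0.2 -1. ] T [-0.06  0.05 -0.04] open 0.5 ff 0.0 j6 -0.41
```

Call:
{"op": "servo_tool", "data": {"rows": [{"x": 0,"y": 0,"z": 0.1,"ax": 0,"ay": 0,"az": 0},{"x": 0,"y": 0,"z": 0.1,"ax": 0,"ay": 0,"az": 0},{"x": 0,"y": 0,"z": 0,"ax": 0,"ay": 0,"az": 0}]}}

```text
time_s: 29.72
eef_pos: [0.4677, -0.2041, 0.0856]
tcp_rot: [0.002, 0.78, 0.625, 0.002]
contact_force: [-0.6, 0.2, 0.5]
opening: 0.0004
finger_force: 0.3
```

```bash
python3 -c "
from h import *
tell()"
```

```text
t 29.73 p [ 467.7 -204.1   85.6] yaw -12.6 z [ 0.005 -0.001 -1.   ] F [-0.6  0.2  0.5] T [-0.1   0.09  0.01] open 0.4 ff 0.3 j6 -0.41
```

Call:
{"op": "servo_tool", "data": {"rows": [{"x": 0,"y": -0.1,"z": 0.1,"ax": 0,"ay": 0,"az": 0},{"x": 0,"y": 0,"z": 0.05,"ax": 0,"ay": 0,"az": 0},{"x": 0,"y": 0,"z": 0,"ax": 0,"ay": 0,"az": 0}]}}

```text
time_s: 30.1
eef_pos: [0.4674, -0.2043, 0.0852]
tcp_rot: [0.003, 0.78, 0.625, 0.002]
contact_force: [-0.0, 0.8, 8.1]
opening: 0.0003
finger_force: 3.9
```

```bash
python3 -c "
from h import *
tell()"
```

```text
t 30.1 p [ 467.4 -204.3   85.2] yaw -12.61 z [ 0.007 -0.002 -1.   ] F [-0.   0.8  8.1] T [ 0.11  0.22 -0.  ] open 0.3 ff 3.9 j6 -0.42
```

Call:
{"op": "servo_tool", "data": {"rows": [{"x": 0,"y": 0,"z": 0.1,"ax": 0,"ay": 0,"az": 0},{"x": 0,"y": 0,"z": 0,"ax": 0,"ay": 0,"az": 0}]}}

```text
time_s: 30.35
eef_pos: [0.4675, -0.2044, 0.0844]
tcp_rot: [0.003, 0.78, 0.625, 0.002]
contact_force: [-1.1, 0.5, 9.5]
opening: 0.0005
finger_force: 4.9
```

```bash
python3 -c "
from h import *
tell()"
```

```text
t 30.35 p [ 467.5 -204.4   84.4] yaw -12.6 z [ 0.007 -0.002 -1.   ] F [-1.1  0.5  9.5] T [0.13 0.29 0.  ] open 0.5 ff 4.9 j6 -0.42
```

The key is sliding down at about 9 N. I'll continue until it bottoms.

Call:
{"op": "servo_tool", "data": {"rows": [{"x": 0,"y": 0,"z": 0.1,"ax": 0,"ay": 0,"az": 0},{"x": 0,"y": 0,"z": 0,"ax": 0,"ay": 0,"az": 0}]}}

```text
time_s: 30.6
eef_pos: [0.4676, -0.2045, 0.0844]
tcp_rot: [0.003, 0.78, 0.625, 0.002]
contact_force: [-2.8, 1.5, 16.7]
opening: 0.0003
finger_force: 8.3
```

```bash
python3 -c "
from h import *
tell()"
```

```text
t 30.6 p [ 467.6 -204.5   84.4] yaw -12.6 z [ 0.007 -0.003 -1.   ] F [-2.8  1.5 16.7] T [0.22 0.51 0.05] open 0.3 ff 8.3 j6 -0.41
```

Call:
{"op": "servo_tool", "data": {"rows": [{"x": 0,"y": 0,"z": 0.08,"ax": 0,"ay": 0,"az": 0},{"x": 0,"y": 0,"z": 0,"ax": 0,"ay": 0,"az": 0}]}}

```text
time_s: 30.85
eef_pos: [0.4677, -0.2045, 0.0843]
tcp_rot: [0.004, 0.78, 0.625, 0.002]
contact_force: [-2.8, 2.5, 22.1]
opening: 0.0005
finger_force: 11.0
```

```bash
python3 -c "
from h import *
tell()"
```

```text
t 30.85 p [ 467.7 -204.5   84.3] yaw -12.59 z [ 0.007 -0.003 -1.   ] F [-2.8  2.5 22.1] T [ 0.38  0.68 -0.03] open 0.5 ff 11.0 j6 -0.42
```

It has bottomed: the force rises with no motion. Lift off and check.

Call:
{"op": "servo_tool", "data": {"rows": [{"x": 0,"y": 0,"z": -1,"ax": 0,"ay": 0,"az": 0},{"x": 0,"y": 0,"z": -3,"ax": 0,"ay": 0,"az": 0},{"x": 0,"y": 0,"z": -5,"ax": 0,"ay": 0,"az": 0},{"x": 0,"y": 0,"z": -5,"ax": 0,"ay": 0,"az": 0},{"x": 0,"y": 0,"z": 0,"ax": 0,"ay": 0,"az": 0},{"x": 0,"y": 0,"z": 0,"ax": 0,"ay": 0,"az": 0}], "claw": 0.3}}

```text
time_s: 31.6
eef_pos: [0.4654, -0.2033, 0.2208]
tcp_rot: [0.001, 0.78, 0.625, 0.001]
contact_force: [-0.8, 0.6, -0.8]
opening: 0.0524
finger_force: 0.0
```

Run:
```python
from h import *
tell()
def rect(p,name):
    r=cv2.minAreaRect((p[:,:2]*1000).astype(np.float32)); print(name,len(p),'c',np.round(r[0],1),'size',np.round(r[1],1),'ang',round(r[2],1),'z',np.round(np.percentile(p[:,2],[5,50,95]),4))
for n in ("wrist","scene"):
    s=snapshot(n); c,_=cloud(s); z=c[:,2]; ok=(s["range_z"].ravel()>0)&(np.linalg.norm(c[:,:2]-[.466,-.2025],axis=1)<.06)
    k=c[ok&(z>.1195)&(z<.13)]; rect(k,n+" key top"); rect(c[ok&(z>.06)&(z<.07)],n+" wall")
    A=np.c_[k[:,:2]-k[:,:2].mean(0),np.ones(len(k))]; print(np.linalg.lstsq(A,k[:,2],rcond=None)[0].round(4))
```

```text
t 31.6 p [ 465.4 -203.3  220.8] yaw -12.6 z [ 0.004 -0.    -1.   ] F [-0.8  0.6 -0.8] T [-0.11  0.15  0.05] open 52.4 ff 0.0 j6 -0.41
wrist key top 824 c [ 466.4 -204. ] size [29.7 29.1] ang 77.0 z [0.1213 0.1234 0.1249]
wrist wall 662 c [ 469.7 -204.8] size [81.6 30.6] ang 77.0 z [0.0637 0.0652 0.0665]
[-0.02   -0.0026  0.1233]
scene key top 104 c [ 468.9 -202.7] size [28.9 32.9] ang 80.9 z [0.1208 0.1243 0.1262]
scene wall 228 c [ 473.3 -204. ] size [82.3 32.1] ang 76.9 z [0.0608 0.0655 0.0679]
[-0.0507 -0.0223  0.1241]
```

```bash
python3 -c "
from workcell import bot
print(bot.hand_in())"
```

```text
the job is handed in; nothing more can be done
None
```

The screw is turned to its stop, and the key is back in its clip, snapped in, standing on the seat and released. The job was handed in at about 32 s; no verdict came back.

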